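Scoop the knucklebones into the weighing pan

ROBOT

A 6-joint arm with a two-finger parallel gripper is mounted at the origin on the work surface. World frame = base frame: x ahead of the robot, y to its left, z up, the work surface at z = 0. Lengths are in m, angles in rad, forces in N, time in s.
With the tool pointing down it reaches from about 0.375 to 0.75 m from the base axis. Payload 9 kg.
Tool frame: the origin (TCP) lies between the finger pads; the fingertips stand arm.tips_ahead ahead of it and the grasp point (between the pads) lies 6 mm ahead of it (arm.tips_ahead is the distance from the TCP to the fingertips, in m); z points along the fingers, y is the line along which they close (so a half turn about z gives the same grasp; the last joint's range is limited). The gripper opens to 85 mm and grips with 20 to 120 N. Pads are 22 mm wide; open, the fingers measure 114 mm over their backs; the gripper's body (76 mm by 85 mm) begins 54 mm behind the grasp point. The pads swing forward as they close: fully open they stand 13 mm farther back than shut.
Start: joints at [0.911, 0.104, 0.097, 1.564, 0, 1.353], TCP at [0.257, 0.542, 0.256] pointing down, gripper open.
Joint ranges: [-2.99, 2.99], [-0.84, 1.86], [-1.1, 1.16], [-1.84, 2.11], [-1.51, 1.56], [-3.14, 3.14]. Speed limits (rad/s): [2.22, 2.22, 2.57, 3.14, 3.14, 3.14].

INTERFACE

Orientations are given as [roll, pitch, yaw] about the fixed x, y, z axes, in that order (R = Rz(yaw) Ry(pitch) Rx(roll)).
In Python, from cell import readout, viewer, sign_off, arm gives the robot as it stands. The module is installed in compiled form; this text tells all that it offers.
- The arm moves only by the tool send_rows, never from a script. Its argument "moves" is one flat list of numbers, 7 for each row, row after row: the turn, a rotation vector about the tool's x, y, z normalised to -1 to 1, where 1 is 10 degrees, then the shift along the tool's x, y, z normalised to -1 to 1, where 1 is 30 mm, then the closure, from -1 (fully open) to 1 (shut). A call has 1 to 8 rows; each row shifts and turns the commanded pose from where the row before left it, along the tool's axes as they then stand; what a row does not reach is not made up. A row lasts 1/8 s, in which the tool goes at most 62.5 mm and 10.7 degrees, less where a joint would pass 70% of its speed; a pose out of reach is approached as far as the arm can. A call with a number of a shift or a turn outside -1 to 1 is refused whole. A call with a gripper value outside its range is refused whole. The fingers move at their own pace and stop on an object; "grip_force" is the grip in N (left out, the last holds). Time passes only in rows, so rows that do not move let the fingers close. It gives the time, the measured TCP pose, the force, the opening and the grip force at its end, in the units of the state.
- readout.state(): the state, without advancing time (a new reading comes with each control period).
- viewer.read_camera(name): name is "scene" or "side" or "wrist"; returns a dict with "pixels" (384x512x3 uint8, blue, green, red), "depth" (384x512 float32, m along the optical axis (not along the pixel's ray), 0 where there is no reading), "camera_matrix" (3x3 intrinsics, pixels), "extrinsics" (4x4, takes a point from camera to world coordinates); the wrist camera has in their place "T_tool_cam" (4x4, takes a point from camera to tool coordinates, whose origin is the TCP and whose axes are the flange's). Camera axes: x right, y down, z forward; pixel columns grow to the right and rows downward; lengths in m; the calibration is good to about 2 mm. A picture is of the moment at which its call begins: read the wrist's pose just before it.
- sign_off(): hands the job in; it is judged then, once.
The state is a dict: "clock": time; "qpos": joint angles; "dq": joint speeds; "joint_torque": joint torques, N m; "position": TCP position; "eef_rot": TCP orientation; "wrist_force": force on the tool from outside, world axes, zero at the start; "ft_torque": the same for the moment, N m; "grip_width": finger opening in m; "grasp_force": force on a finger pad.
Only numpy, scipy, OpenCV 4.12 (cv2) and the standard library are available. Lean on these libraries where they do the work, as an engineer would, in place of code of your own. Each camera call takes 0.05 s, during which the arm holds its last target. There are 200 camera calls.

TASK

With the widest of the three scoops that still fits down inside the white sorting tray, scoop up all five knucklebones from the tray and tip them gently into the steel pan of the balance, in as many trips as you need. The bones are fragile: never touch them with the gripper, do not crush them with the scoop, and tip them out from close above the pan. Then lay the scoop back flat on the table and let go of it, leaving the other two scoops and everything else where they are.

Things in the scene. Friction and masses are not known exactly. Their poses are not given: they have to be found in the camera images.
- scoop_mid: Middle of three like aluminium scoops. Open-fronted bowl 115 long, 104 wide, 42 mm high (sheet 3 mm); cheeks full height behind, sloping to the lip. Origin: centre of the bowl's underside; x to the lip (57.5 mm ahead), z up. Black handle rises backwards at 35 degrees from the top of the back wall: 88 mm long, flat sides 20 mm apart. Stands flat. About 0.16 kg.
- scoop_mid_grip (a point): Point on the middle axis of scoop_mid's handle where it is best held: 96.5 mm behind the bowl's centre, 70.7 mm above the underside; pinch the flat sides along the scoop's y.
- scoop_mid_lip (a point): Middle of the front lip of scoop_mid, at its underside.
- scoop_wide: Widest of three like aluminium scoops. Open-fronted bowl 140 long, 128 wide, 48 mm high (sheet 3 mm); cheeks full height behind, sloping to the lip. Origin: centre of the bowl's underside; x to the lip (70 mm ahead), z up. Black handle rises backwards at 35 degrees from the top of the back wall: 88 mm long, flat sides 20 mm apart. Stands flat.
- scoop_small: Smallest of three like aluminium scoops. Open-fronted bowl 90 long, 74 wide, 34 mm high (sheet 3 mm); cheeks full height behind, sloping to the lip. Origin: centre of the bowl's underside; x to the lip (45 mm ahead), z up. Black handle rises backwards at 35 degrees from the top of the back wall: 88 mm long, flat sides 20 mm apart. Stands flat.
- tray: White sorting tray, fixed. Inside floor 250 mm long (x) by 118 mm wide (y), 4 mm above the table; rim 46 mm above the table; long sides upright, 4 mm thick; ends flare outwards 10 degrees from upright (278 mm over the rims). Origin: centre of its underside; x along it, roughly away from the robot. The bones start in its +x half; the -x half is empty.
- tray_floor (a point): Centre of the tray's inside floor, same axes as the tray.
- balance: White bench balance, fixed to the table, 215 mm deep (x) by 146 mm wide (y), housing top 50 mm above the table, display on the robot's side (-x), carrying a square steel pan. Origin: centre of its underside on the table.
- pan_floor (a point): Centre of the inside floor of the balance's open steel pan, 63 mm above the table, 27 mm to +x of the balance's origin; inside 144 mm (x, axes as the balance) by 140 mm (y), walls 3 mm thick reaching 37 mm above this floor. The pan does not give.
- bone1: One of five alike deer knucklebones, pale bone, 40 mm long (x) by 25 mm wide (y) by 22 mm high, two rounded pulley-like ends with a waist between. Origin: centre of its underside as it lies at the start (about 11 mm from its middle). Mass about 25 g.
- bone2: One of five alike deer knucklebones, pale bone, 40 mm long (x) by 25 mm wide (y) by 22 mm high, two rounded pulley-like ends with a waist between. Origin: centre of its underside as it lies at the start (about 11 mm from its middle). Mass about 25 g.
- bone3: One of five alike deer knucklebones, pale bone, 40 mm long (x) by 25 mm wide (y) by 22 mm high, two rounded pulley-like ends with a waist between. Origin: centre of its underside as it lies at the start (about 11 mm from its middle). Mass about 25 g.
- bone4: One of five alike deer knucklebones, pale bone, 40 mm long (x) by 25 mm wide (y) by 22 mm high, two rounded pulley-like ends with a waist between. Origin: centre of its underside as it lies at the start (about 11 mm from its middle). Mass about 25 g.
- bone5: One of five alike deer knucklebones, pale bone, 40 mm long (x) by 25 mm wide (y) by 22 mm high, two rounded pulley-like ends with a waist between. Origin: centre of its underside as it lies at the start (about 11 mm from its middle). Mass about 25 g.
- calipers: Bystander: calipers, 150 mm long, lying flat (10 mm high). Origin under the middle.
- marker: Bystander: pink marker pen, 130 mm long, lying flat. Origin under the middle.
- brush: Bystander: finds brush, 190 mm long, lying flat. Origin under the middle.
There are look-alikes about, which are no part of the job. Leave any green look-alike of the scoop_mid alone. Leave any green look-alike of the bone1 alone.

How it is judged:
By the outcome, as a careful person would: the job done as asked, in the order asked, and still so for the second after the job is handed in, with the robot touching nothing.
It also fails if it takes over 72 s, if anything falls off the work surface, if the arm or the gripper's body presses on something with over 40 N, if the wrist force passes 120 N, or if a joint passes its speed limit or range.

## Working session

There is one attempt and no reset: what is moved stays moved. The work goes in short steps, Python scripts to look and compute and a tool call to move; the robot and the scene stay as the last step left them, time stands still between calls to the robot, and variables do not carry over. Pictures are saved under pics/ and viewed, at most 10 in all, crops included, and the job is handed in when it is done.

Besides the shell and the picture viewer there is one more tool, called after "Call:" as name(argument=value, ...) on one line, values as JSON. send_rows: Moves the arm, as the interface text tells. Scaled input: -1 to 1 covers 30 mm each way for a shift and 10 degrees each way for a turn. Its arguments: {"type":"object","properties":{"moves":{"type":"array","items":{"type":"number","minimum":-1,"maximum":1}},"grip_force":{"type":"number"}},"required":["moves"]}

```bash
mkdir -p pics
python3 - <<'E'
from cell import readout, viewer, arm
import cv2,numpy as np
s=readout.state();print(s['clock'],s['position'],s['eef_rot'],arm.tips_ahead)
for n in ("scene","side"):
    c=viewer.read_camera(n);np.savez(f"{n}0.npz",**c)
    print(n,c['camera_matrix'].tolist(),c['extrinsics'].round(3).tolist())
    cv2.imwrite(f"pics/{n}0.png",cv2.resize(c['pixels'],(800,600)))
E
```

```text
0.0 [0.25633085 0.54214329 0.25553245] [-3.14027432e+00 -2.88030159e-04  2.69974472e+00] 0.025
scene [[488.8850051992191, 0.0, 251.70007053161652], [0.0, 488.8850051992191, 180.01685387300614], [0.0, 0.0, 1.0]] [[0.804, 0.384, -0.455, 1.179], [0.595, -0.493, 0.635, -0.88], [0.019, -0.781, -0.625, 0.951], [0.0, 0.0, 0.0, 1.0]]
side [[357.68004364867403, 0.0, 257.080199538136], [0.0, 357.68004364867403, 192.9761353433702], [0.0, 0.0, 1.0]] [[-0.977, -0.147, 0.157, 0.393], [-0.215, 0.639, -0.739, 0.698], [0.008, -0.755, -0.655, 0.673], [0.0, 0.0, 0.0, 1.0]]
```

View pics/scene0.png

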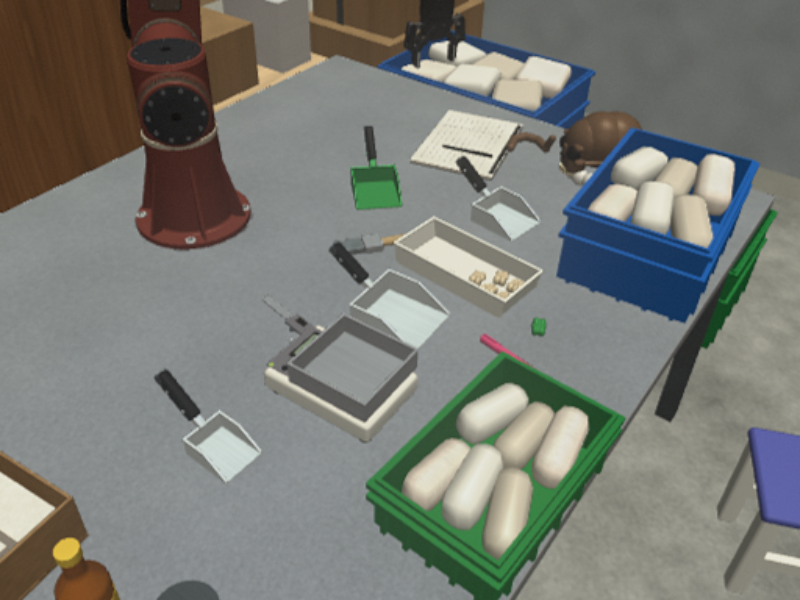

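View pics/side0.png

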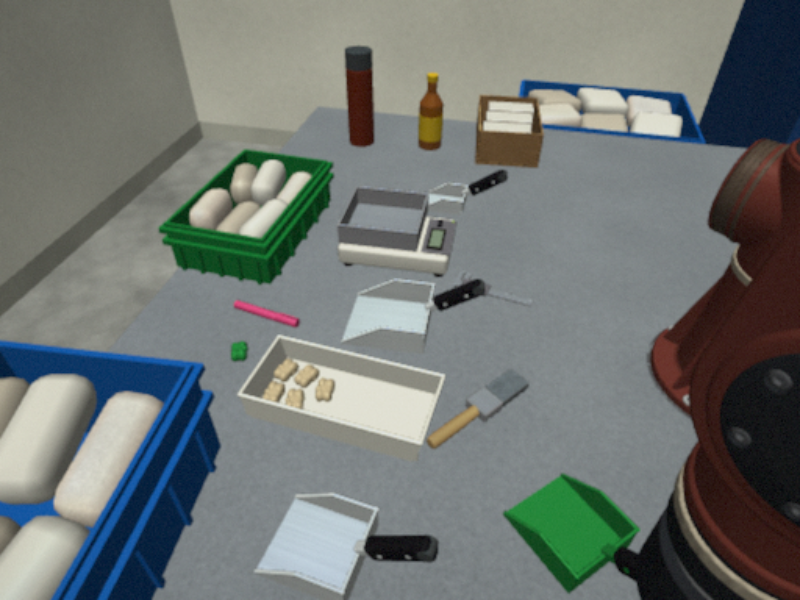

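Scene picture: the tray is at (468,265) with five bones around (495,283). Candidates for scoop_mid are the silver scoops at (222,445), (400,305, the largest) and (505,212), plus a green look-alike at (375,185). There is also a green bone at (539,326). Next I'll measure in a top-down map.

```bash
cat > h.py <<'E'
import numpy as np,cv2
from scipy.spatial.transform import Rotation as R
def cloud(c,T=None):
    d=c['depth'];K=c['camera_matrix'];v,u=np.nonzero(d>0);z=d[v,u]
    P=np.c_[(u-K[0,2])*z/K[0,0],(v-K[1,2])*z/K[1,1],z]
    T=c['extrinsics'] if T is None else T
    return P@T[:3,:3].T+T[:3,3],c['pixels'][v,u]
def top(clouds,x0,x1,y0,y1,res,sx=0):
    # rows: x downwards decreasing (far = top), cols: y decreasing to the right
    H,W=round((x1-x0)/res),round((y1-y0)/res)
    im=np.zeros((H,W,3),np.uint8);hm=np.full((H,W),-1.)
    for P,C in clouds:
        o=np.argsort(P[:,2]);P=P[o];C=C[o]
        r=((x1-P[:,0])/res).astype(int);q=((y1-P[:,1])/res).astype(int)
        k=(r>=0)&(r<H)&(q>=0)&(q<W)&(P[:,2]<.3)
        for a,b,z,c in zip(r[k],q[k],P[k,2],C[k]):
            if z>hm[a,b]: hm[a,b]=z;im[a,b]=c
    return im,hm
E
python3 - <<'E'
from h import *
cs=[cloud(dict(np.load(f"{n}0.npz"))) for n in("scene","side")]
im,hm=top(cs,.15,.85,-.5,.5,.0025)
cv2.imwrite("pics/top.png",cv2.resize(cv2.dilate(im,np.ones((2,2))),(800,560)))
for c,n in zip(cs,("scene","side")):
    P,C=c; k=(abs(P[:,0]-.5)<.3)&(abs(P[:,1])<.4)
    z=P[k,2];print(n,np.median(z[abs(z)<.01]))
E
```

```text
scene -0.0011654238522213478
side 0.0009389993849481248
```

View pics/top.png

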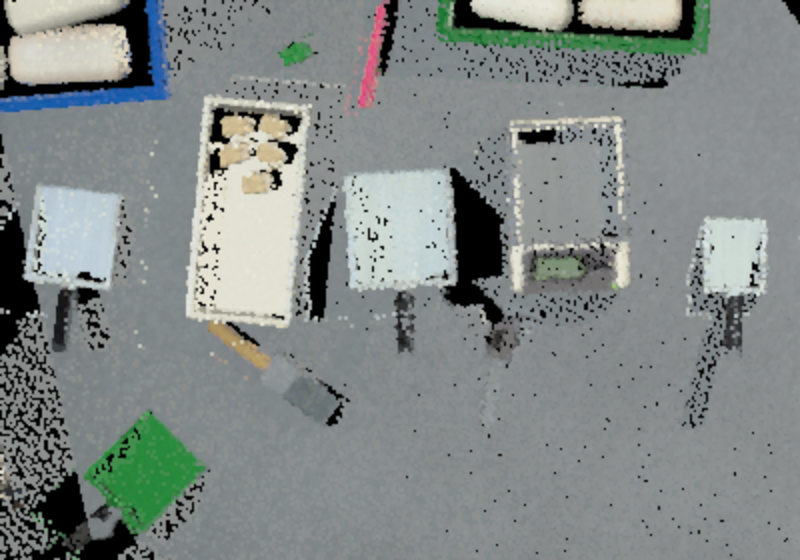

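The top map shows the left scoop at (75,237), about 104 mm wide, so it is scoop_mid. The middle one at (400,228) is about 130 mm wide and the right one at (735,255) about 76 mm. The tray is at (250,210) with the bones at rows 110–195, and the pan is at (568,185). Possible mix-ups with scoop_mid: wide (400,228), small (735,255) and the green one (145,470). Now I'll fit the poses.

Run:
```python
from h import *
cl={n:cloud(dict(np.load(f"{n}0.npz"))) for n in("scene","side")}
cl['scene'][0][:,2]+=.0012;cl['side'][0][:,2]-=.0009
def box(cx,cy,hx,hy,z0,z1,n):
    P,C=cl[n];k=(abs(P[:,0]-cx)<hx)&(abs(P[:,1]-cy)<hy)&(P[:,2]>z0)&(P[:,2]<z1);return P[k],C[k]
def rect(P,t):
    m=cv2.minAreaRect((P[:,:2]*1000).astype(np.float32));print(t,len(P),np.round(m[0],1),np.round(m[1],1),round(m[2],2))
for n in cl:
    print(n)
    P,C=box(.56,.406,.085,.085,.0018,.06,n);k=C.min(1)>110;rect(P[k],'bowl')
    P,C=box(.455,.42,.05,.04,.05,.12,n);k=C.max(1)<90;P=P[k]
    if len(P)>10:
        q=P[:,:2]-P[:,:2].mean(0);v=np.linalg.svd(q,full_matrices=0)[2][0];print('handle',len(P),P.mean(0).round(4),P.min(0).round(4),P.max(0).round(4),np.degrees(np.arctan2(v[1],v[0])).round(2));rect(P,'h')
    P,C=box(.588,.19,.16,.09,.036,.05,n);rect(P,'trayrim')
    P,C=box(.62,-.21,.11,.1,.092,.106,n);rect(P,'panrim')
    P,C=box(.68,.19,.09,.06,.009,.04,n);k=(C[:,2].astype(int)-C[:,0]>35);P=P[k];print('bones',len(P),P.min(0).round(3),P.max(0).round(3))
c=dict(np.load("side0.npz"));cv2.imwrite("pics/crop.png",cv2.resize(c['pixels'][300:384,150:290],None,fx=4,fy=4,interpolation=2))
```

```text
scene
bowl 715 [560.8 405.7] [167.9 168.3] 89.96
handle 172 [0.4535 0.4166 0.0814] [0.4104 0.4049 0.0515] [0.4896 0.4362 0.1094] -6.35
h 172 [450.3 421.8] [29.5 79.8] 85.99
trayrim 707 [585.7 191.3] [135.  279.7] 84.66
panrim 676 [ 621.1 -209.8] [154.  153.5] 2.39
bones 204 [0.61  0.153 0.013] [0.703 0.226 0.028]
side
bowl 2584 [560.6 403.7] [168.7 163.1] 1.68
handle 693 [0.4484 0.4268 0.0868] [0.411  0.4092 0.0509] [0.4914 0.4367 0.1106] 173.03
h 693 [451.  423.1] [19.6 81.2] 82.99
trayrim 1343 [587.4 190.6] [132. 277.] 84.77
panrim 445 [ 621.5 -209. ] [151.9 152.8] 2.18
bones 558 [0.609 0.145 0.01 ] [0.708 0.226 0.027]
```

View pics/crop.png

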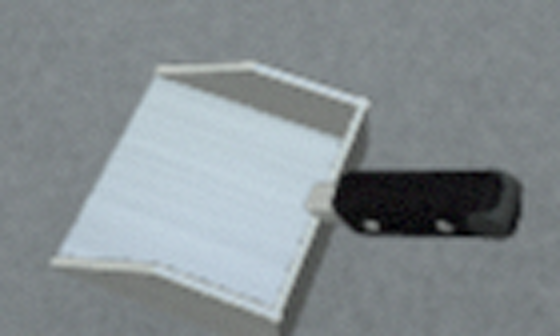

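The crop shows the silver scoop, bowl to the left, with its black handle at (430,205) toward the robot. The choice holds. I'll refine its pose along the axis and plan the approach.

```bash
cat >> h.py <<'E'
def scoopR(yaw,pitch=0,roll=0): # pitch>0: lip down ; degrees
    return R.from_euler('ZYX',[yaw,pitch,roll],degrees=True)
T0=45.
def grip(t=T0):
    t=np.radians(t);return R.from_matrix(np.array([[-np.cos(t),0,np.sin(t)],[0,1,0],[-np.sin(t),0,-np.cos(t)]]))
def plan(p0,r0,wps,maxs=.028,maxa=9.,clo=-1,trans=None):
    """wps: list of (p,R,nmin) TCP targets; prints rows"""
    rows=[];p=np.array(p0,float);r=r0
    for w in wps:
        pt,rt=np.array(w[0]),w[1]; n=max(np.linalg.norm(pt-p)/maxs,np.degrees((r.inv()*rt).magnitude())/maxa,w[2] if len(w)>2 else 1);n=int(np.ceil(n-1e-6))
        ps,rv=p.copy(),r
        dv=(rv.inv()*rt).as_rotvec()
        for i in range(1,n+1):
            pi=ps+(pt-ps)*i/n; ri=rv*R.from_rotvec(dv*i/n)
            a=np.round(np.degrees((r.inv()*ri).as_rotvec())/10,2)
            s=np.round(r.inv().apply(pi-p)/.03,2)
            p=p+r.apply(s*.03); r=r*R.from_rotvec(np.radians(a*10))
            rows.append(list(a+0.)+list(s+0.)+[clo])
    for k in range(0,len(rows),8):
        print(f"-- {k//8}:",", ".join("%g"%x for q in rows[k:k+8] for x in q))
    print(len(rows),"rows end",p.round(4)); return p,r
def tcp_from_scoop(o,Rs,Rg,g=np.array([-.0965,0,.0707])):
    """o: scoop origin; grasp point is 6mm ahead of the TCP"""
    Rt=Rs*Rg; return np.array(o)+Rs.apply(g)-Rt.apply([0,0,.006]),Rt
E
python3 - <<'E'
from h import *
from cell import readout
for n,dz in(("scene",.0012),("side",-.0009)):
    P,C=cloud(dict(np.load(f"{n}0.npz")));P[:,2]+=dz
    Rz=scoopR(-7).inv();Q=Rz.apply(P-[.5,.42,0])*1000
    k=(abs(Q[:,0]-45)<90)&(abs(Q[:,1])<75)&(Q[:,2]<60)&(Q[:,2]>4);q=Q[k]
    k2=(q[:,2]>30)
    w=q[k2&(abs(q[:,1])>15)&(abs(q[:,1])<52)]
    print(n,'high x pct',np.percentile(w[:,0],[1,5,50,95]).round(1),'y pct',np.percentile(q[:,1],[.3,1,5,95,99,99.7]).round(1))
    q=Q[(abs(Q[:,1])<40)&(Q[:,0]>20)&(Q[:,0]<140)]
    # lip step: height profile along x
    print([(a,round(float(np.median(q[(q[:,0]>=a)&(q[:,0]<a+4),2])),1)) for a in range(80,124,4) if ((q[:,0]>=a)&(q[:,0]<a+4)).sum()])
    v=Q[(Q[:,2]>50)&(Q[:,0]<5)&(Q[:,0]>-100)&(abs(Q[:,1])<40)]
    for a in range(-90,5,15):
        u=v[(v[:,0]>=a)&(v[:,0]<a+15)]
        if len(u)>5: print(a,len(u),np.percentile(u[:,1],[2,98]).round(1),u[:,2].max().round(1))
E
```

```text
scene high x pct [-4.8 -2.2 11.9 62.1] y pct [-66.7 -61.2 -58.7  48.6  51.   52.8]
[(80, 1.7), (84, 1.8), (88, 1.1), (92, 0.7), (96, 2.7), (100, 2.3), (104, 1.6), (108, 0.8), (112, 0.1), (116, -1.2), (120, 0.1)]
-90 21 [-16.3   6.8] 109.4
-75 42 [-17.7   5.9] 107.9
-60 41 [-17.2   6.6] 99.0
-45 38 [-16.5   6.7] 89.1
-30 41 [-17.3   1.1] 79.7
-15 22 [-17.1   1. ] 69.2
side high x pct [-3.1 -2.6 10.7 64.1] y pct [-56.7 -56.1 -54.5  47.9  48.3  48.5]
[(80, 1.7), (84, 2.1), (88, 2.1), (92, 2.0), (96, 1.8), (100, 2.3), (104, 2.4), (108, 2.1), (112, 0.4), (116, -0.4), (120, -0.7)]
-90 160 [-13.7   6.5] 110.6
-75 151 [-11.3   6.4] 109.9
-60 144 [-11.6   6.1] 100.9
-45 138 [-11.9   6.1] 89.4
-30 121 [-12.2   6.1] 78.6
-15 62 [-11.7   4.8] 67.7
```

```bash
cat >> h.py <<'E'
T0=40.;G=np.array([-.1063,0,.0776]);RG=grip(40.)
def st():
    from cell import readout
    s=readout.state();return s,np.array(s['position']),R.from_euler('xyz',s['eef_rot'])
E
python3 - <<'E'
from h import *
s,p,r=st()
pg,rg=tcp_from_scoop([.5537,.4104,0],scoopR(-7),RG,G)
print(pg,rg.as_euler('xyz'))
pa=pg-rg.apply([0,0,.08])
plan(p,r,[(pa,rg),(pg,rg,6)])
E
```

```text
[0.44436437 0.42382473 0.08219627] [-3.14159265  0.6981317   3.01941961]
-- 0: -0.08, -0.5, -0.22, -0.72, -0.18, 0.47, -1, -0.08, -0.49, -0.22, -0.66, -0.21, 0.52, -1, -0.08, -0.5, -0.22, -0.61, -0.24, 0.58, -1, -0.08, -0.49, -0.22, -0.55, -0.28, 0.62, -1, -0.08, -0.5, -0.22, -0.48, -0.3, 0.66, -1, -0.08, -0.5, -0.21, -0.41, -0.33, 0.7, -1, -0.08, -0.49, -0.22, -0.33, -0.35, 0.73, -1, -0.08, -0.5, -0.22, -0.26, -0.37, 0.74, -1
-- 1: 0, 0, 0, 0, 0, 0.44, -1, 0, 0, 0, 0, 0, 0.45, -1, 0, 0, 0, 0, 0, 0.44, -1, 0, 0, 0, 0, 0, 0.45, -1, 0, 0, 0, 0, 0, 0.44, -1, 0, 0, 0, 0, 0, 0.45, -1
14 rows end [0.4444 0.4239 0.0822]
```

Call:
send_rows(moves=[-0.08,-0.5,-0.22,-0.72,-0.18,0.47,-1,-0.08,-0.49,-0.22,-0.66,-0.21,0.52,-1,-0.08,-0.5,-0.22,-0.61,-0.24,0.58,-1,-0.08,-0.49,-0.22,-0.55,-0.28,0.62,-1,-0.08,-0.5,-0.22,-0.48,-0.3,0.66,-1,-0.08,-0.5,-0.21,-0.41,-0.33,0.7,-1,-0.08,-0.49,-0.22,-0.33,-0.35,0.73,-1,-0.08,-0.5,-0.22,-0.26,-0.37,0.74,-1], grip_force=100)

```text
clock: 1.1
position: [0.3939, 0.43, 0.1435]
eef_rot: [-3.141, 0.701, 3.02]
wrist_force: [0.8, 0.3, 0.2]
grip_width: 0.0854
grasp_force: 0.0
```

Run:
```python
from h import *
from cell import viewer
s,p,r=st();pg,rg=tcp_from_scoop([.5537,.4104,0],scoopR(-7),RG,G);pa=pg-rg.apply([0,0,.08])
print(s['clock'],s['qpos'],(p-pa).round(4),np.degrees((rg.inv()*r).as_rotvec()).round(2))
c=viewer.read_camera("wrist");cv2.imwrite("pics/w1.png",c['pixels'])
Tt=np.eye(4);Tt[:3,:3]=r.as_matrix();Tt[:3,3]=p
P,C=cloud(c,Tt@c['T_tool_cam']);Q=scoopR(-7).inv().apply(P-[.5537,.4104,0])*1000
m=C.max(1)<90
k=m&(Q[:,2]>60)&(Q[:,2]<115)&(Q[:,0]<-75)&(Q[:,0]>-150)&(abs(Q[:,1])<30);v=Q[k]
for a in range(-150,-70,10):
    u=v[(v[:,0]>=a)&(v[:,0]<a+10)]
    if len(u)>5: print(a,len(u),np.percentile(u[:,1],[2,98]).round(1),u[:,2].max().round(1))
```

```text
1.1 [ 0.86373842 -0.33590317 -0.66104372  0.80929111 -0.56821794  0.85618678] [ 0.0006 -0.0001  0.    ] [ 0.   -0.19 -0.03]
-150 752 [-9.9  8.4] 106.0
-140 393 [-9.6  7.8] 110.1
-130 17 [-7.5  4.2] 109.0
```

View pics/w1.png

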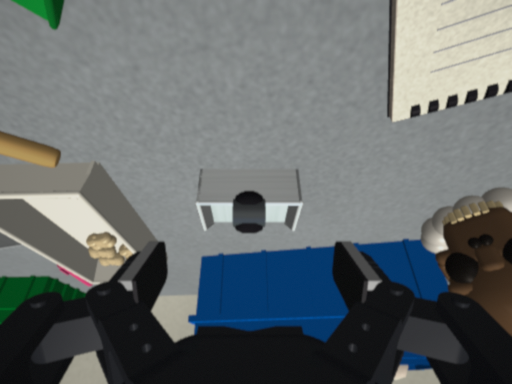

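The wrist view shows the handle end at (249,212), centred between the fingers at (150,265) and (350,265). I'm going in and closing.

Call:
send_rows(moves=[0,0,0,0,0,0.44,-1,0,0,0,0,0,0.45,-1,0,0,0,0,0,0.44,-1,0,0,0,0,0,0.45,-1,0,0,0,0,0,0.44,-1,0,0,0,0,0,0.45,-1])

```text
clock: 1.9
position: [0.4454, 0.4242, 0.0822]
eef_rot: [3.141, 0.699, 3.018]
wrist_force: [-0.8, 0.0, 0.5]
grip_width: 0.0856
grasp_force: 0.0
```

Call:
send_rows(moves=[0,0,0,0,0,0,1,0,0,0,0,0,0,1,0,0,0,0,0,0,1,0,0,0,0,0,0,1,0,0,0,0,0,0,1,0,0,0,0,0,0,1])

```text
clock: 2.65
position: [0.445, 0.4247, 0.0837]
eef_rot: [3.14, 0.7, 3.018]
wrist_force: [-3.4, 0.0, 5.6]
grip_width: 0.0191
grasp_force: 97.9
```

```bash
cat >> h.py <<'E'
# in-hand transform tool->scoop, from grasp readings
_pt=np.array([.445,.4247,.0837]);_rt=R.from_euler('xyz',[3.14,.7,3.018])
RS0=scoopR(-7);PS0=np.array([.5537,.4104,0])
TS_R=_rt.inv()*RS0; TS_P=_rt.inv().apply(PS0-_pt)
TRAY=np.array([.5865,.191,0]);TY=-5.3
PAN=np.array([.6213,-.2094,.063]);PY=2.3
def tcp(o,Rs):
    rt=Rs*TS_R.inv();return np.array(o)-rt.apply(TS_P),rt
def scoop(p,r): return p+r.apply(TS_P),r*TS_R
def intray(x,y,z): return TRAY+scoopR(TY).apply([x,y,z])
def lipat(lip,Rs): return np.array(lip)-Rs.apply([.0575,0,0])
E
python3 - <<'E'
from h import *
s,p,r=st()
a=tcp([.5537,.4104,.12],RS0); b=tcp(intray(-.06,0,.12),scoopR(TY))
plan(p,r,[a,b],clo=1)
E
```

```text
-- 0: 0, 0, 0, -0.52, 0, -0.61, 1, 0, 0, 0, -0.51, 0, -0.61, 1, 0, 0, 0, -0.52, 0, -0.62, 1, 0, 0, 0, -0.51, 0.01, -0.61, 1, 0, 0, 0, -0.52, 0, -0.61, 1, -0.01, 0, -0.02, 0, -0.91, 0, 1, -0.02, 0, -0.01, 0.01, -0.91, -0.01, 1, -0.01, 0, -0.02, 0, -0.92, 0, 1
-- 1: -0.01, 0, -0.02, 0.01, -0.91, -0.01, 1, -0.02, 0, -0.01, 0.01, -0.91, -0.01, 1, -0.01, 0, -0.02, 0.02, -0.91, -0.02, 1, -0.02, 0, -0.02, 0.01, -0.91, -0.01, 1, -0.01, 0, -0.01, 0.02, -0.92, -0.02, 1
13 rows end [0.4177 0.2075 0.2038]
```

Call:
send_rows(moves=[0,0,0,-0.52,0,-0.61,1,0,0,0,-0.51,0,-0.61,1,0,0,0,-0.52,0,-0.62,1,0,0,0,-0.51,0.01,-0.61,1,0,0,0,-0.52,0,-0.61,1,-0.01,0,-0.02,0,-0.91,0,1,-0.02,0,-0.01,0.01,-0.91,-0.01,1,-0.01,0,-0.02,0,-0.92,0,1])

```text
clock: 3.65
position: [0.4341, 0.342, 0.2018]
eef_rot: [-3.141, 0.697, 3.031]
wrist_force: [0.1, 0.1, -1.7]
grip_width: 0.0188
grasp_force: 98.2
```

Call:
send_rows(moves=[-0.01,0,-0.02,0.01,-0.91,-0.01,1,-0.02,0,-0.01,0.01,-0.91,-0.01,1,-0.01,0,-0.02,0.02,-0.91,-0.02,1,-0.02,0,-0.02,0.01,-0.91,-0.01,1,-0.01,0,-0.01,0.02,-0.92,-0.02,1,0,0,0,0,0,0,1])

```text
clock: 4.4
position: [0.4521, 0.2513, 0.2079]
eef_rot: [-3.099, 0.666, 3.044]
wrist_force: [0.1, -0.1, -1.5]
grip_width: 0.019
grasp_force: 99.0
```

Run:
```python
from h import *
from cell import viewer
s,p,r=st();o,Rs=scoop(p,r);print(s['clock'],s['wrist_force'],o,Rs.as_euler('ZYX',degrees=True).round(2))
for n,dz in(("scene",.0012),("side",-.0009)):
    c=viewer.read_camera(n);np.savez(f"{n}1.npz",**c);cv2.imwrite(f"pics/{n}1.png",c['pixels'])
    P,C=cloud(c);P[:,2]+=dz;Q=Rs.inv().apply(P-o)*1000
    q=Q[(abs(Q[:,0])<70)&(abs(Q[:,1])<65)&(Q[:,2]>-25)&(Q[:,2]<60)]
    f=q[(abs(q[:,0]-5)<35)&(abs(q[:,1])<35)&(abs(q[:,2])<25)]
    A=np.c_[f[:,:2],np.ones(len(f))];cf=np.linalg.lstsq(A,f[:,2],rcond=None)[0]
    print(n,len(f),'floor z',cf[2].round(2),'slopes deg',np.degrees(cf[:2]).round(2))
    u=q[q[:,2]>-8];print('y',np.percentile(u[:,1],[.5,2,98,99.5]).round(1),'x',np.percentile(u[abs(u[:,1])<40][:,0],[.5,2,98,99.5]).round(1))
```

```text
4.4 [ 0.09604818 -0.05939928 -1.5366485 ] [0.5575703  0.23413231 0.12069924] [-7.16  1.9  -1.98]
scene 212 floor z 1.95 slopes deg [ 0.17 -0.32]
y [-55.6 -54.3  53.3  54.6] x [-67.2 -63.4  58.   59.4]
side 704 floor z 1.5 slopes deg [0.06 0.39]
y [-51.1 -50.3  52.9  53.4] x [-65.9 -59.6  56.3  57.8]
```

```bash
cat > kin.py <<'E'
import numpy as np,json
from scipy.optimize import least_squares
from scipy.spatial.transform import Rotation as R
LO=np.array([-2.99,-.84,-1.1,-1.84,-1.51,-3.14]);HI=np.array([2.99,1.86,1.16,2.11,1.56,3.14])
def fk(q,w):
    h,o,L1,L2,e2,d,d5,d6,s5,s6=w
    r=R.from_euler('z',q[0]);p=r.apply([o,0,h])
    r=r*R.from_euler('y',q[1]);p=p+r.apply([0,0,L1])
    r=r*R.from_euler('y',-q[2]);p=p+r.apply([L2,0,e2])
    r=r*R.from_euler('y',q[3]);p=p+r.apply([0,d,d5])
    r=r*R.from_euler('z',s5*q[4]);p=p+r.apply([d6,0,0])
    r=r*R.from_euler('x',s6*q[5])
    return p,r*R.from_matrix([[0,0,1],[0,1,0],[-1,0,0]])
E
cat > log.py <<'E'
import json
from cell import readout
s=readout.state()
open('log.jsonl','a').write(json.dumps({k:list(map(float,s[k])) for k in('qpos','position','eef_rot')})+"\n")
E
cat > seed.py <<'E'
import json
open('log.jsonl','w').write(json.dumps(dict(qpos=[0.911,0.104,0.097,1.564,0,1.353],position=[0.25633085,0.54214329,0.25553245],eef_rot=[-3.14027432,-2.88e-4,2.69974472]))+"\n"+json.dumps(dict(qpos=[0.86373842,-0.33590317,-0.66104372,0.80929111,-0.56821794,0.85618678],position=[0.3939,0.43,0.1435],eef_rot=[-3.141,.701,3.02]))+"\n")
E
python3 seed.py; python3 log.py; tail -1 log.jsonl
cat > fit.py <<'E'
from kin import *
D=[json.loads(l) for l in open('log.jsonl')]
best=None
for s5 in(1,-1):
  for s6 in(1,-1):
    # orientation offset about tool z fixed by half turns
    for off in (0,np.pi/2,np.pi,-np.pi/2):
      e=[np.degrees((fk(d['qpos'],[0]*8+[s5,s6])[1]*R.from_euler('z',off)).inv()*R.from_euler('xyz',d['eef_rot']).magnitude() if 0 else ((fk(d['qpos'],[0]*8+[s5,s6])[1]*R.from_euler('z',off)).inv()*R.from_euler('xyz',d['eef_rot'])).magnitude()) for d in D]
      if best is None or max(e)<best[0]: best=(max(e),s5,s6,off,e)
print(best)
_,s5,s6,off,_=best
f=lambda w:np.r_[np.concatenate([(fk(d['qpos'],list(w)+[s5,s6])[0]-d['position'])*1000 for d in D]),(w-w0)*3]
w0=np.array([.3,0,.4,.4,0,0,.1,.25])
s=least_squares(f,w0);print(s.x.round(4),np.abs(f(s.x)[:3*len(D)]).round(1))
json.dump(dict(w=list(s.x)+[s5,s6],off=off),open('kin.json','w'))
E
python3 fit.py
```

```text
{"qpos": [0.45092069937535245, -0.8408925544754035, -0.8846185730123394, 0.9565900951796368, -0.36560574797858303, 0.4536723427515418], "position": [0.45125661298198894, 0.2519411157640573, 0.2069710454376252], "eef_rot": [-3.0986423586336302, 0.6652848688128805, 3.045368236065829]}
(np.float64(0.06622388174099376), 1, 1, 0, [np.float64(0.06622388174099376), np.float64(0.029191689918845385), np.float64(4.1120597731366797e-14)])
[ 0.1806  0.0774  0.2538  0.4936  0.1046  0.1298 -0.0125  0.2786] [0. 0. 0. 0. 0. 0. 0. 0. 0.]
```

```bash
cat >> kin.py <<'E'
def ik(p,r,q0=(.4,-.2,-.4,1.2,-.3,.5)):
    k=json.load(open('kin.json'));w=k['w']
    def f(q):
        a,b=fk(q,w);return np.r_[(a-p)*10,(b.inv()*r).as_rotvec()]
    best=None
    for q in (q0,(.3,.1,.1,1.5,0,.5),(-.2,.3,0,1.5,0,0)):
        s=least_squares(f,np.clip(q,LO+.01,HI-.01),bounds=(LO,HI))
        if best is None or s.cost<best.cost: best=s
    e=f(best.x);return best.x,np.linalg.norm(e[:3])*100,np.degrees(np.linalg.norm(e[3:]))
E
cat > feas.py <<'E'
from h import *; from kin import *
import sys
for t in (40,25,10,0):
    Rg=grip(t)
    def T(o,Rs): 
        Rt=Rs*Rg;return np.array(o)+Rs.apply(G)-Rt.apply([0,0,.006]),Rt
    print("t",t)
    for nm,o,Rs in [("x-60 z120",intray(-.06,0,.12),scoopR(TY)),("x-60 z10",intray(-.06,0,.01),scoopR(TY)),("x-20 z5",intray(-.02,0,.005),scoopR(TY)),("x60 z5",intray(.06,0,.005),scoopR(TY)),
      ("x60 z5 back20",intray(.06,0,.015),scoopR(TY,-20)),("x40 z120 back20",intray(.04,0,.12),scoopR(TY,-20)),("pan carry",lipat(PAN+[0,0,.1],scoopR(-5,-15)),scoopR(-5,-15)),
      ("tip60 yaw0",lipat(PAN+[.02,0,.015],scoopR(PY,60)),scoopR(PY,60)),("tip60 yaw-19",lipat(PAN+[.02,0,.015],scoopR(-19,60)),scoopR(-19,60))]:
        q,ep,er=ik(*T(o,Rs));print("  %-16s err %.1f mm %.1f deg"%(nm,ep,er),q.round(2))
E
python3 feas.py
```

```text
t 40
  x-60 z120        err 8.1 mm 13.1 deg [ 0.43 -0.84 -0.87  1.14 -0.42  0.5 ]
  x-60 z10         err 9.0 mm 14.4 deg [ 0.46 -0.84 -1.1   0.93 -0.47  0.54]
  x-20 z5          err 5.9 mm 9.4 deg [ 0.36 -0.84 -1.1   0.82 -0.36  0.4 ]
  x60 z5           err 0.0 mm 0.0 deg [ 0.22 -0.75 -1.07  0.57 -0.2   0.24]
  x60 z5 back20    err 10.2 mm 16.1 deg [ 0.43 -0.57 -1.1   0.32 -0.62  0.41]
  x40 z120 back20  err 8.9 mm 13.6 deg [ 0.46 -0.84 -1.1   0.52 -0.65  0.4 ]
  pan carry        err 16.3 mm 25.6 deg [-1.12 -0.84 -0.93  1.46  0.73 -1.2 ]
  tip60 yaw0       err 0.5 mm 0.6 deg [-0.45  0.97  1.16  2.07 -0.16 -0.47]
  tip60 yaw-19     err 1.4 mm 1.5 deg [-0.49  0.96  1.16  2.09 -0.05 -0.15]
t 25
  x-60 z120        err 2.2 mm 3.5 deg [ 0.29 -0.84 -0.82  1.24 -0.18  0.36]
  x-60 z10         err 3.7 mm 5.8 deg [ 0.3  -0.84 -1.04  1.06 -0.2   0.38]
  x-20 z5          err 0.1 mm 0.1 deg [ 0.23 -0.84 -1.06  0.94 -0.14  0.3 ]
  x60 z5           err 0.0 mm 0.0 deg [ 0.18 -0.48 -0.81  0.82 -0.11  0.24]
  x60 z5 back20    err 4.5 mm 7.1 deg [ 0.29 -0.7  -1.1   0.54 -0.32  0.31]
  x40 z120 back20  
[... 973 characters left out ...]
8 -0.14]
t 0
  x-60 z120        err 0.0 mm 0.0 deg [ 0.18 -0.46 -0.52  1.51 -0.    0.27]
  x-60 z10         err 0.0 mm 0.0 deg [ 0.18 -0.48 -0.76  1.3  -0.    0.27]
  x-20 z5          err 0.0 mm 0.0 deg [ 0.15 -0.32 -0.64  1.25 -0.    0.25]
  x60 z5           err 0.0 mm 0.0 deg [ 0.12 -0.02 -0.36  1.23 -0.    0.21]
  x60 z5 back20    err 0.0 mm 0.0 deg [ 0.17 -0.45 -0.83  0.85 -0.09  0.25]
  x40 z120 back20  err 0.0 mm 0.0 deg [ 0.19 -0.56 -0.7   1.09 -0.09  0.26]
  pan carry        err 0.0 mm 0.0 deg [-0.79 -0.71 -0.72  1.36  0.17 -0.68]
  tip60 yaw0       err 18.4 mm 30.9 deg [-0.33  0.98  1.06  2.11 -0.48 -0.41]
  tip60 yaw-19     err 23.4 mm 36.3 deg [-0.47  0.95  1.08  2.11 -0.1  -0.15]
```

```bash
cat > feas2.py <<'E'
from h import *; from kin import *
for t in (15,5):
    Rg=grip(t)
    def T(o,Rs): 
        Rt=Rs*Rg;return np.array(o)+Rs.apply(G)-Rt.apply([0,0,.006]),Rt
    for yaw in (-88,-60,92,60,180,-135):
      for nm,Rs in (("carry",scoopR(yaw,-15)),("tip30",scoopR(yaw,30)),("tip60",scoopR(yaw,60))):
        o=lipat(PAN+scoopR(yaw).apply([.02,0,0])+[0,0,.1 if nm=="carry" else .015],Rs)
        q,ep,er=ik(*T(o,Rs));print(t,yaw,nm,"err %.1f mm %.1f deg"%(ep,er),q.round(2))
E
python3 feas2.py
```

```text
15 -88 carry err 0.0 mm 0.0 deg [-0.06  0.14 -0.05  1.33 -0.52  1.46]
15 -88 tip30 err 0.0 mm 0.0 deg [-0.51  0.3   0.25  1.65  0.22  1.01]
15 -88 tip60 err 1.0 mm 2.2 deg [-0.76  0.72  0.68  2.11  0.53  0.63]
15 -60 carry err 0.0 mm 0.0 deg [-0.17 -0.46 -0.59  1.09 -0.39  0.81]
15 -60 tip30 err 0.0 mm 0.0 deg [-0.52  0.29  0.23  1.74  0.13  0.52]
15 -60 tip60 err 7.8 mm 15.4 deg [-0.68  0.83  0.88  2.11  0.34  0.35]
15 92 carry err 3.9 mm 5.1 deg [-0.85  1.08  1.16  1.98  0.36 -2.5 ]
15 92 tip30 err 0.0 mm 0.0 deg [-0.54  0.34  0.29  1.38 -0.22 -2.16]
15 92 tip60 err 0.0 mm 0.0 deg [-0.22  0.12 -0.02  1.18 -0.75 -1.92]
15 60 carry err 0.0 mm 0.0 deg [-0.98  0.33  0.16  1.65  0.47 -2.09]
15 60 tip30 err 0.0 mm 0.0 deg [-0.54  0.31  0.26  1.52 -0.26 -1.59]
15 60 tip60 err 0.0 mm 0.0 deg [-0.22  0.62  0.55  1.79 -0.74 -1.16]
15 180 carry err 21.8 mm 32.4 deg [-0.38  1.05  1.16  1.61 -0.14  2.72]
15 180 tip30 err 0.0 mm 0.0 deg [-0.52  0.36  0.32  1.31  0.13  2.64]
15 180 tip60 err 0.0 mm 0.0 deg [-0.75 -0.5  -0.58  0.86  0.5   2.56]
15 -135 carry err 7.2 mm 9.7 deg [-0.15  1.08  1.16  
[... 702 characters left out ...]
38 -2.12]
5 92 tip60 err 0.0 mm 0.0 deg [-0.17  0.12 -0.11  1.07 -0.93 -1.91]
5 60 carry err 0.0 mm 0.0 deg [-0.92  0.3   0.16  1.58  0.32 -1.99]
5 60 tip30 err 0.0 mm 0.0 deg [-0.47  0.35  0.27  1.52 -0.44 -1.51]
5 60 tip60 err 0.0 mm 0.0 deg [-0.18  0.68  0.55  1.89 -0.88 -1.01]
5 180 carry err 16.0 mm 24.0 deg [-0.4   1.04  1.16  1.6  -0.08  2.72]
5 180 tip30 err 0.0 mm 0.0 deg [-0.55  0.16  0.06  1.1   0.22  2.63]
5 180 tip60 err 0.0 mm 0.0 deg [-0.8  -0.65 -0.77  0.68  0.63  2.61]
5 -135 carry err 3.7 mm 5.0 deg [-0.2   1.05  1.16  1.79 -0.29  2.16]
5 -135 tip30 err 0.0 mm 0.0 deg [-0.58  0.24  0.15  1.39  0.43  1.8 ]
5 -135 tip60 err 0.0 mm 0.0 deg [-0.92  0.02 -0.21  1.52  0.95  1.34]
```

```bash
python3 log.py
python3 - <<'E'
from h import *
s,p,r=st()
a=tcp([.5537,.4104,.12],RS0); b=tcp([.5537,.4104,.0015],RS0)
plan(p,r,[a,b],clo=1)
E
```

```text
-- 0: -0.02, -0.03, 0.02, 0.1, 0.81, -0.09, 1, -0.02, -0.03, 0.02, 0.09, 0.82, -0.09, 1, -0.03, -0.02, 0.01, 0.1, 0.81, -0.08, 1, -0.02, -0.03, 0.02, 0.1, 0.81, -0.08, 1, -0.02, -0.03, 0.02, 0.11, 0.81, -0.08, 1, -0.02, -0.03, 0.02, 0.1, 0.82, -0.08, 1, -0.03, -0.03, 0.02, 0.11, 0.81, -0.07, 1, 0, 0, 0, 0.51, 0, 0.6, 1
-- 1: 0, 0, 0, 0.51, 0, 0.61, 1, 0, 0, 0, 0.51, 0, 0.6, 1, 0, 0, 0, 0.51, -0.01, 0.6, 1, 0, 0, 0, 0.51, 0, 0.61, 1
12 rows end [0.445  0.4246 0.0851]
```

Call:
send_rows(moves=[-0.02,-0.03,0.02,0.1,0.81,-0.09,1,-0.02,-0.03,0.02,0.09,0.82,-0.09,1,-0.03,-0.02,0.01,0.1,0.81,-0.08,1,-0.02,-0.03,0.02,0.1,0.81,-0.08,1,-0.02,-0.03,0.02,0.11,0.81,-0.08,1,-0.02,-0.03,0.02,0.1,0.82,-0.08,1,-0.03,-0.03,0.02,0.11,0.81,-0.07,1,0,0,0,0.51,0,0.6,1])

```text
clock: 5.5
position: [0.4448, 0.4276, 0.1811]
eef_rot: [3.135, 0.702, 3.017]
wrist_force: [0.4, 0.4, -1.7]
grip_width: 0.0189
grasp_force: 99.0
```

```bash
python3 log.py
python3 - <<'E'
from h import *
s,p,r=st()
b=tcp([.5537,.4104,.0015],RS0);print(p,scoop(p,r)[0],scoop(p,r)[1].as_euler('ZYX',degrees=True))
plan(p,r,[b],clo=1,maxs=.02)
E
```

```text
[0.44484773 0.42757915 0.18114407] [0.55380168 0.4138595  0.09767743] [-6.84916125 -0.12341937  0.21759478]
-- 0: 0.01, 0, 0, 0.41, -0.02, 0.49, 1, 0, 0, 0, 0.41, -0.02, 0.49, 1, 0.01, 0.01, 0, 0.41, -0.02, 0.49, 1, 0, 0, 0, 0.41, -0.03, 0.49, 1, 0.01, 0, 0, 0.41, -0.02, 0.49, 1
5 rows end [0.4449 0.4246 0.0853]
```

Call:
send_rows(moves=[0.01,0,0,0.41,-0.02,0.49,1,0,0,0,0.41,-0.02,0.49,1,0.01,0.01,0,0.41,-0.02,0.49,1,0,0,0,0.41,-0.03,0.49,1,0.01,0,0,0.41,-0.02,0.49,1])

```text
clock: 6.12
position: [0.4443, 0.4211, 0.0824]
eef_rot: [-3.138, 0.698, 3.018]
wrist_force: [-25.3, 1.1, 31.9]
grip_width: 0.0191
grasp_force: 104.5
```

Call:
send_rows(moves=[0,0,0,0,0,0,1,0,0,0,0,0,0,-0.5,0,0,0,0,0,0,-1,0,0,0,0,0,0,-1,0,0,0,0,0,0,-1])

```text
clock: 6.75
position: [0.4444, 0.4212, 0.0832]
eef_rot: [-3.138, 0.698, 3.018]
wrist_force: [0.1, -0.0, -0.5]
grip_width: 0.0854
grasp_force: 0.0
```

```bash
python3 log.py
cat >> h.py <<'E'
G=np.array([-.0985,0,.0721]);RG=grip(10.)
E
python3 - <<'E'
from h import *
from cell import viewer
s,p,r=st();print(s['clock'],s['grip_width'],scoop(p,r)[0],s['wrist_force'])
c=viewer.read_camera("side");P,C=cloud(c);P[:,2]-=.0009
o=np.array([.5537,.4104,0]);Q=RS0.inv().apply(P-o)*1000
u=Q[(abs(Q[:,0])<75)&(abs(Q[:,1])<75)&(Q[:,2]>4)&(Q[:,2]<50)];print('y',np.percentile(u[:,1],[.3,1,99,99.7]).round(1))
w=u[(u[:,2]>30)&(abs(u[:,1])<40)];print('back',np.percentile(w[:,0],[1,5]).round(1))
q=Q[(abs(Q[:,1])<40)];print([(a,round(float(np.median(q[(q[:,0]>=a)&(q[:,0]<a+3),2])),1)) for a in range(45,70,3)])
pg,rg=tcp_from_scoop(o,RS0,RG,G);plan(p,r,[(pg,rg)],clo=-1,maxa=7)
E
```

```text
6.75 0.0853565153361562 [ 0.55287695  0.40620515 -0.00067904] [ 0.06264512 -0.02439733 -0.4617186 ]
y [-56.5 -56.1  48.5  48.7]
back [-63.8 -59.3]
[(45, 1.7), (48, 1.7), (51, 2.0), (54, 1.9), (57, 2.1), (60, 0.3), (63, -0.6), (66, -0.5), (69, -0.5)]
-- 0: 0, 0.6, 0, -0.03, 0.02, 0.07, -1, -0.01, 0.6, -0.01, -0.04, 0.02, 0.07, -1, 0, 0.6, 0, -0.04, 0.01, 0.06, -1, -0.01, 0.6, 0, -0.05, 0.02, 0.06, -1, 0, 0.6, 0, -0.06, 0.02, 0.05, -1
5 rows end [0.455  0.4226 0.0781]
```

Run:
```python
from h import *
s,p,r=st()
pg,rg=tcp_from_scoop([.5533,.4072,0],RS0,RG,G);plan(p,r,[(pg,rg)],clo=-1,maxa=7);print(pg,rg.as_euler('xyz'))
```

```text
-- 0: 0, 0.6, 0, -0.03, 0, 0.07, -1, -0.01, 0.6, -0.01, -0.04, -0.01, 0.07, -1, 0, 0.6, 0, -0.04, 0, 0.06, -1, -0.01, 0.6, 0, -0.05, -0.01, 0.06, -1, 0, 0.6, 0, -0.06, 0, 0.05, -1
5 rows end [0.4546 0.4193 0.078 ]
[0.45450008 0.4193311  0.07800885] [-3.14159265  0.17453293  3.01941961]
```

Call:
send_rows(moves=[0,0.6,0,-0.03,0,0.07,-1,-0.01,0.6,-0.01,-0.04,-0.01,0.07,-1,0,0.6,0,-0.04,0,0.06,-1,-0.01,0.6,0,-0.05,-0.01,0.06,-1,0,0.6,0,-0.06,0,0.05,-1,0,0,0,0,0,0,-1])

```text
clock: 7.55
position: [0.4562, 0.4189, 0.078]
eef_rot: [-3.141, 0.175, 3.017]
wrist_force: [0.5, 0.5, -0.7]
grip_width: 0.0853
grasp_force: 0.0
```

Call:
send_rows(moves=[0,0,0,0,0,0,1,0,0,0,0,0,0,1,0,0,0,0,0,0,1,0,0,0,0,0,0,1,0,0,0,0,0,0,1,0,0,0,0,0,0,1,0,0,0,0,0,0,1], grip_force=110)

```text
clock: 8.43
position: [0.4545, 0.4194, 0.0781]
eef_rot: [-3.141, 0.174, 3.019]
wrist_force: [-3.0, 0.1, 5.2]
grip_width: 0.0189
grasp_force: 107.6
```

```bash
python3 log.py; python3 fit.py
python3 - <<'E'
from h import *
s,p,r=st();print(s['clock'],p,s['eef_rot'],s['wrist_force'],s['grip_width'])
open('h.py','a').write(f"""
_pt=np.array({p.tolist()});_rt=R.from_euler('xyz',{list(map(float,s['eef_rot']))})
PS0=np.array([.5533,.4072,0]);TS_R=_rt.inv()*RS0;TS_P=_rt.inv().apply(PS0-_pt)
""")
E
python3 - <<'E'
from h import *
from kin import *
s,p,r=st()
w=[tcp(PS0+[0,0,.1],RS0),tcp(intray(-.055,0,.1),scoopR(TY))]
for nm,o,Rs in [("over",intray(-.055,0,.1),scoopR(TY)),("in",intray(-.055,0,.007),scoopR(TY)),("end",intray(.064,0,.006),scoopR(TY)),("back15",intray(.06,0,.012),scoopR(TY,-15)),
 ("carry",lipat(PAN+scoopR(-105).apply([.02,0,0])+[0,0,.08],scoopR(-105,-12)),scoopR(-105,-12)),("tip60",lipat(PAN+scoopR(-105).apply([.02,0,.015]),scoopR(-105,60)),scoopR(-105,60)),("tip70",lipat(PAN+scoopR(-105).apply([.02,0,.015]),scoopR(-105,70)),scoopR(-105,70))]:
    q,a,b=ik(*tcp(o,Rs));print(nm,round(a,1),round(b,1),q.round(2))
plan(p,r,w,clo=1)
E
```

```text
(np.float64(0.06622388174099376), 1, 1, 0, [np.float64(0.06622388174099376), np.float64(0.029191689918845385), np.float64(4.1120597731366797e-14), np.float64(4.1120597731366797e-14), np.float64(3.336246410146475e-14), np.float64(2.064778552691083e-14), np.float64(3.1991347750619934e-14)])
[ 0.1834  0.0624  0.2551  0.5004  0.1069  0.1329 -0.0055  0.2881] [3.1 1.2 3.1 2.4 0.1 0.1 1.5 0.6 2.1 1.5 0.6 2.1 6.2 8.4 5.9 0.1 2.2 2.3
 5.5 6.4 7.2]
8.425 [0.45452134 0.41942172 0.078138  ] [-3.14119512  0.17420225  3.01894771] [-3.02182593  0.14549943  5.16456324] 0.018867719047764724
over 0.0 0.0 [ 0.19 -0.62 -0.69  1.33 -0.05  0.28]
in 0.0 0.0 [ 0.19 -0.64 -0.89  1.16 -0.05  0.28]
end 0.0 0.0 [ 0.13 -0.16 -0.5   1.06 -0.04  0.22]
back15 0.0 0.0 [ 0.18 -0.5  -0.88  0.78 -0.11  0.24]
carry 0.0 0.0 [-0.14  0.44  0.31  1.49 -0.38  1.71]
tip60 0.0 0.0 [-0.84  0.52  0.37  2.    0.69  0.77]
tip70 0.9 2.8 [-0.92  0.57  0.37  2.11  0.77  0.62]
-- 0: 0, 0, 0, -0.14, 0, -0.82, 1, 0, 0, 0, -0.15, 0, -0.82, 1, 0, 0, 0, -0.14, 0, -0.82, 1, 0, 0, 0, -0.15, 0, -0.82, 1, 0, 0, -0.02, -0.02, -0.9, 0, 1, -0.01, 0, -0.02, -0.01, -0.89, 0.01, 1, 0, 0, -0.02, -0.01, -0.9, 0, 1, 0, 0, -0.02, -0.01, -0.9, 0, 1
-- 1: -0.01, 0, -0.02, -0.01, -0.89, 0, 1, 0, 0, -0.03, 0, -0.9, 0, 1, -0.01, 0, -0.02, 0, -0.9, 0, 1, 0, 0, -0.02, 0.01, -0.89, 0, 1
12 rows end [0.4325 0.2055 0.1781]
```

Call:
send_rows(moves=[0,0,0,-0.14,0,-0.82,1,0,0,0,-0.15,0,-0.82,1,0,0,0,-0.14,0,-0.82,1,0,0,0,-0.15,0,-0.82,1,0,0,-0.02,-0.02,-0.9,0,1,-0.01,0,-0.02,-0.01,-0.89,0.01,1,0,0,-0.02,-0.01,-0.9,0,1,0,0,-0.02,-0.01,-0.9,0,1])

```text
clock: 9.43
position: [0.4432, 0.3111, 0.177]
eef_rot: [-3.139, 0.173, 3.033]
wrist_force: [1.1, -0.8, -1.4]
grip_width: 0.0186
grasp_force: 107.9
```

Call:
send_rows(moves=[-0.01,0,-0.02,-0.01,-0.89,0,1,0,0,-0.03,0,-0.9,0,1,-0.01,0,-0.02,0,-0.9,0,1,0,0,-0.02,0.01,-0.89,0,1,0,0,0,0,0,0,1,0,0,0,0,0,0,1])

```text
clock: 10.18
position: [0.4325, 0.2054, 0.1776]
eef_rot: [-3.141, 0.174, 3.048]
wrist_force: [-0.3, 1.3, -1.7]
grip_width: 0.0189
grasp_force: 108.0
```

```bash
cat > fitscoop.py <<'E'
from h import *
from cell import viewer
s,p,r=st();o,Rs=scoop(p,r);print(s['clock'],s['wrist_force'].round(1),o.round(4),Rs.as_euler('ZYX',degrees=True).round(2))
for n,dz in(("scene",.0012),("side",-.0009)):
    c=viewer.read_camera(n);np.savez(f"{n}1.npz",**c);cv2.imwrite(f"pics/{n}1.png",c['pixels'])
    P,C=cloud(c);P[:,2]+=dz;Q=Rs.inv().apply(P-o)*1000
    q=Q[(abs(Q[:,0])<70)&(abs(Q[:,1])<65)&(Q[:,2]>-25)&(Q[:,2]<60)]
    f=q[(abs(q[:,0]-5)<35)&(abs(q[:,1])<35)&(abs(q[:,2])<25)]
    cf=np.linalg.lstsq(np.c_[f[:,:2],np.ones(len(f))],f[:,2],rcond=None)[0]
    print(n,len(f),'floor z',cf[2].round(2),'slopes deg',np.degrees(cf[:2]).round(2))
    u=q[q[:,2]>-8];print('y',np.percentile(u[:,1],[.5,2,98,99.5]).round(1),'x',np.percentile(u[abs(u[:,1])<40][:,0],[.5,2,98,99.5]).round(1))
    # tray edges & floor
    T=scoopR(TY).inv().apply(P-TRAY)*1000
    k=(T[:,2]>42)&(T[:,2]<49)&(abs(T[:,0])<150)&(abs(T[:,1])<75)&(abs(T[:,0])<120);t=T[k]
    for sg in(1,-1):
        e=t[t[:,1]*sg>50]
        if len(e)>20: a=np.polyfit(e[:,0],e[:,1],1);print('rim',sg,len(e),'y mid',a[1].round(1),'slope deg',np.degrees(a[0]).round(2), np.percentile(e[:,1]-np.polyval(a,e[:,0]),[5,95]).round(1))
    fl=T[(abs(T[:,0])<100)&(abs(T[:,1])<45)&(abs(T[:,2]-4)<5)];print('tray floor z',np.median(fl[:,2]).round(1))
    e=T[(T[:,2]>42)&(T[:,2]<49)&(abs(T[:,1])<50)]
    for sg in(1,-1):
        x=e[(e[:,0]*sg>125)&(e[:,0]*sg<150)][:,0]
        if len(x): print('end',np.percentile(x,[5,50,95]).round(1))
E
python3 fitscoop.py
```

```text
10.175 [-0.3  1.3 -1.7] [0.5316 0.1961 0.0994] [-5.31  0.02 -0.01]
scene 227 floor z 1.97 slopes deg [ 0.23 -0.11]
y [-56.  -54.6  52.5  54.4] x [-66.8 -61.5  58.3  61. ]
rim 1 92 y mid 60.6 slope deg -0.03 [-3.9  4.8]
rim -1 114 y mid -62.5 slope deg 0.3 [-3.8  3.7]
tray floor z 3.7
end [132.4 135.9 138.4]
end [-138.2 -133.8 -129.9]
side 561 floor z 2.01 slopes deg [-0.02  0.03]
y [-51.8 -51.3  52.2  52.7] x [-66.6 -59.4  58.8  59.9]
rim 1 257 y mid 62.9 slope deg 0.31 [-3.   2.1]
rim -1 118 y mid -60.5 slope deg 0.11 [-3.5  2.3]
tray floor z 3.8
end [131.3 133.3 137.3]
end [-137.5 -134.9 -132. ]
```

```bash
cat > go.py <<'E'
import sys
from h import *
# args: clo maxs maxa ; then waypoints "T lipx lipy lipz pitch [yawoff]" in tray mm, separated by /
def wp(t):
    a=t.split();v=[float(x) for x in a[1:]]
    if a[0]=='T': Rs=scoopR(TY+(v[4] if len(v)>4 else 0),v[3]);return tcp(lipat(intray(*(np.array(v[:3])/1000)),Rs),Rs)+((v[5],) if len(v)>5 else ())
    if a[0]=='P': # pan: lip offset along scoop fwd, side, height above pan floor, pitch, yaw
        Rs=scoopR(v[4],v[3]);return tcp(lipat(PAN+scoopR(v[4]).apply(np.array(v[:3])/1000),Rs),Rs)
    if a[0]=='W': Rs=scoopR(v[4],v[3]);return tcp(lipat(np.array(v[:3])/1000,Rs),Rs)
if __name__=="__main__":
    s,p,r=st();o,Rs=scoop(p,r);L=o+Rs.apply([.0575,0,0])
    print(s['clock'],'lip tray',(scoopR(TY).inv().apply(L-TRAY)*1000).round(1),'ypr',Rs.as_euler('ZYX',degrees=True).round(1),'F',s['wrist_force'].round(1))
    ms,ma=float(sys.argv[1])/1000,float(sys.argv[2])
    W=[wp(t) for t in sys.argv[3].split('/')]
    from kin import ik
    for w in W:
        q,a,b=ik(w[0],w[1],s['qpos'])
        if a>.5 or b>.5: print('UNREACH',a,b,q.round(2))
    plan(p,r,W,clo=1,maxs=ms,maxa=ma)
E
python3 go.py 26 8 "T 2 0 15 0/T 2 0 6 3"
```

```text
10.275 lip tray [ 2.2  0.6 99.5] ypr [-5.2  0.  -0. ] F [ 0.8  0.3 -1.2]
-- 0: 0, 0, 0, 0.12, 0, 0.69, 1, 0, 0, 0, 0.13, -0.01, 0.7, 1, 0, 0, 0, 0.12, 0, 0.69, 1, 0, 0, 0.01, 0.13, 0, 0.69, 1, 0, 0.3, 0, -0.14, 0, 0.06, 1
5 rows end [0.4364 0.2051 0.0922]
```

Call:
send_rows(moves=[0,0,0,0.12,0,0.69,1,0,0,0,0.13,-0.01,0.7,1,0,0,0,0.12,0,0.69,1,0,0,0.01,0.13,0,0.69,1,0,0.3,0,-0.14,0,0.06,1,0,0,0,0,0,0,1,0,0,0,0,0,0,1])

```text
clock: 11.15
position: [0.4365, 0.2049, 0.0925]
eef_rot: [-3.141, 0.122, 3.048]
wrist_force: [0.9, -0.2, -1.8]
grip_width: 0.0186
grasp_force: 108.1
```

```bash
python3 go.py 12 8 "T 15 0 5 3 0 2/T 70 0 5 3/T 70 0 5 3 0 2"
```

```text
11.15 lip tray [ 2.1 -0.2  6.3] ypr [-5.4  3.  -0. ] F [ 0.9 -0.2 -1.8]
-- 0: 0, 0, 0, -0.21, 0, 0.05, 1, 0, 0, -0.01, -0.21, 0, 0.04, 1, 0, 0, 0, -0.36, 0, 0.05, 1, 0, 0, 0, -0.37, 0, 0.04, 1, 0, 0, 0, -0.36, 0, 0.05, 1, 0, 0, 0, -0.37, 0, 0.04, 1, 0, 0, 0, -0.36, 0, 0.05, 1, 0, 0, 0, 0, 0, 0, 1
-- 1: 0, 0, 0, 0, 0, 0, 1
9 rows end [0.5041 0.1987 0.0912]
```

Call:
send_rows(moves=[0,0,0,-0.21,0,0.05,1,0,0,0,-0.21,0,0.04,1,0,0,0,-0.36,0,0.05,1,0,0,0,-0.37,0,0.04,1,0,0,0,-0.36,0,0.05,1,0,0,0,-0.37,0,0.04,1,0,0,0,-0.36,0,0.05,1,0,0,0,0,0,0,1])

```text
clock: 12.15
position: [0.5048, 0.198, 0.091]
eef_rot: [-3.141, 0.122, 3.047]
wrist_force: [-0.3, 0.5, -1.8]
grip_width: 0.0187
grasp_force: 108.1
```

```bash
python3 - <<'E'
from h import *
from cell import viewer
im=[]
for n,(r0,c0) in (("scene",(120,240)),("side",(190,130))):
    c=viewer.read_camera(n);im.append(cv2.resize(c['pixels'][r0:r0+100,c0:c0+130],None,fx=3,fy=3,interpolation=2))
cv2.imwrite("pics/sw1.png",np.hstack(im))
E
python3 go.py 8 8 "T 104 0 4.7 3/T 104 0 4.7 3 0 2"
```

```text
12.25 lip tray [69.8 -0.8  4.6] ypr [-5.4  3.  -0. ] F [-0.1  0.8 -1.9]
-- 0: 0, 0, 0, -0.23, 0, 0.03, 1, 0, 0, 0, -0.22, 0.01, 0.02, 1, 0, 0, 0, -0.23, 0, 0.03, 1, 0, 0, -0.01, -0.22, 0.01, 0.03, 1, 0, 0, 0, -0.23, 0, 0.03, 1, 0, 0, 0, 0, 0, 0, 1, 0, 0, 0, 0, 0, 0, 1
7 rows end [0.538  0.1956 0.0909]
```

View pics/sw1.png

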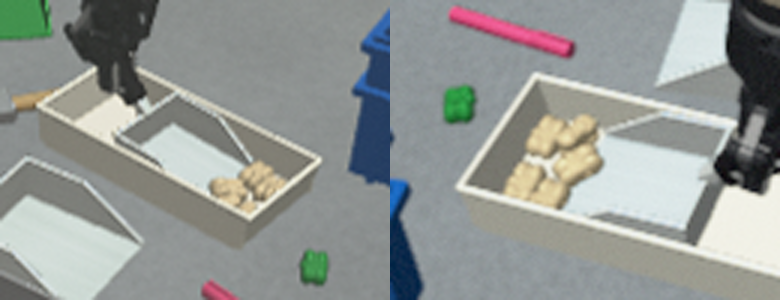

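The picture shows the lip pushing the bones, left panel (248,183) and right panel (560,165), toward the end wall with negligible force. Continuing slowly.

Call:
send_rows(moves=[0,0,0,-0.23,0,0.03,1,0,0,0,-0.22,0.01,0.02,1,0,0,0,-0.23,0,0.03,1,0,0,0,-0.22,0.01,0.03,1,0,0,0,-0.23,0,0.03,1,0,0,0,0,0,0,1])

```text
clock: 13.0
position: [0.5387, 0.1955, 0.0911]
eef_rot: [-3.141, 0.122, 3.047]
wrist_force: [-0.3, 0.1, -3.0]
grip_width: 0.0186
grasp_force: 108.1
```

```bash
cat > bones.py <<'E'
from h import *
from cell import viewer
s,p,r=st();o,Rs=scoop(p,r)
for n,dz in(("side",-.0009),("scene",.0012)):
    c=viewer.read_camera(n);P,C=cloud(c);P[:,2]+=dz
    T=scoopR(TY).inv().apply(P-TRAY)*1000
    hsv=cv2.cvtColor(C[:,None],cv2.COLOR_BGR2HSV)[:,0].astype(int)
    k=(abs(T[:,0])<150)&(abs(T[:,1])<62)&(T[:,2]<80)&(T[:,2]>2)&(hsv[:,1]>70)&(hsv[:,0]>8)&(hsv[:,0]<28)&(hsv[:,2]>90)
    t=T[k];print(n,len(t),'x hist',np.histogram(t[:,0],np.arange(40,150,8))[0],'lip',(scoopR(TY).inv().apply(o+Rs.apply([.0575,0,0])-TRAY)*1000).round(1))
E
python3 bones.py; python3 go.py 5 8 "T 120 0 4.7 3/T 120 0 4.7 3 0 2"
```

```text
side 473 x hist [  0   0   0   8  28  31  63  49 122  79  39   0   0] lip [104.8  -0.2   4.9]
scene 65 x hist [ 0  0  0  1  5  9 11  9 13 12  5  0  0] lip [104.8  -0.2   4.9]
13.1 lip tray [104.2  -0.3   4.5] ypr [-5.4  3.  -0. ] F [-0.1  0.1 -1.7]
-- 0: 0, 0, 0, -0.13, 0, 0.01, 1, 0, 0, 0, -0.13, 0, 0.02, 1, 0, 0, -0.01, -0.13, 0, 0.01, 1, 0, 0, 0, -0.13, 0, 0.02, 1, 0, 0, 0, 0, 0, 0, 1, 0, 0, 0, 0, 0, 0, 1
6 rows end [0.5539 0.194  0.0909]
```

Call:
send_rows(moves=[0,0,0,-0.13,0,0.01,1,0,0,0,-0.13,0,0.02,1,0,0,0,-0.13,0,0.01,1,0,0,0,-0.13,0,0.02,1,0,0,0,0,0,0,1])

```text
clock: 13.72
position: [0.5541, 0.194, 0.091]
eef_rot: [-3.141, 0.122, 3.047]
wrist_force: [0.3, -0.6, -3.1]
grip_width: 0.0187
grasp_force: 108.1
```

```bash
python3 bones.py
python3 - <<'E'
from h import *
from cell import viewer
im=[]
for n,(r0,c0) in (("scene",(140,270)),("side",(200,140))):
    c=viewer.read_camera(n);im.append(cv2.resize(c['pixels'][r0:r0+75,c0:c0+97],None,fx=4,fy=4,interpolation=2))
cv2.imwrite("pics/sw2.png",np.hstack(im))
E
python3 go.py 6 4 "T 123 0 7 -5/T 124 0 18 -16"
```

```text
side 451 x hist [  0   0   0   0  19  33  63  65 104  88  25   0   0] lip [120.2  -0.4   4.8]
scene 68 x hist [ 0  0  0  0  3  7 14  9  4 17 14  0  0] lip [120.2  -0.4   4.8]
13.925 lip tray [119.8  -0.2   4.8] ypr [-5.4  3.   0. ] F [ 0.2 -0.4 -3.1]
-- 0: 0, -0.2, 0, 0.08, 0, 0.16, 1, 0, -0.2, 0, 0.09, 0, 0.15, 1, 0, -0.2, -0.01, 0.09, 0, 0.15, 1, 0, -0.2, 0, 0.1, 0, 0.15, 1, 0, -0.28, 0, 0.11, 0, 0.15, 1, 0, -0.27, 0, 0.12, 0, 0.15, 1, 0, -0.28, 0, 0.13, 0, 0.15, 1, 0, -0.27, 0, 0.13, 0, 0.13, 1
8 rows end [0.5381 0.1956 0.0499]
```

View pics/sw2.png

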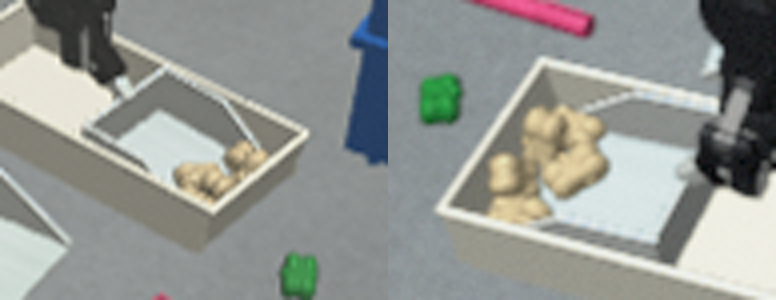

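The picture shows all five bones on or at the lip, left panel (218,178) and right panel (550,165), with no force on the wrist. Now I'll tilt back along the flared wall, keeping the heel clear of the floor.

```bash
python3 go.py 6 4 "T 122.5 0 17 -5/T 127 0 42 -17/T 124 0 60 -20"
```

```text
13.925 lip tray [119.8  -0.2   4.8] ypr [-5.4  3.   0. ] F [ 0.2 -0.4 -3.1]
-- 0: 0, -0.27, 0, 0.1, 0, 0.1, 1, 0, -0.26, -0.01, 0.1, 0, 0.09, 1, 0, -0.27, 0, 0.11, 0, 0.09, 1, 0, -0.3, 0, 0.07, 0, 0.07, 1, 0, -0.3, 0, 0.06, 0, 0.07, 1, 0, -0.3, 0, 0.08, 0, 0.07, 1, 0, -0.3, 0, 0.07, 0, 0.06, 1, 0, -0.15, 0, 0, 0, -0.17, 1
-- 1: 0, -0.15, 0, -0.01, 0, -0.16, 1
9 rows end [0.5365 0.1957 0.0797]
```

Call:
send_rows(moves=[0,-0.27,0,0.1,0,0.1,1,0,-0.26,0,0.1,0,0.09,1,0,-0.27,0,0.11,0,0.09,1,0,-0.3,0,0.07,0,0.07,1,0,-0.3,0,0.06,0,0.07,1,0,-0.3,0,0.08,0,0.07,1,0,-0.3,0,0.07,0,0.06,1,0,0,0,0,0,0,1])

```text
clock: 14.92
position: [0.5396, 0.1954, 0.0699]
eef_rot: [-3.141, 0.469, 3.048]
wrist_force: [0.4, 0.0, -2.5]
grip_width: 0.0188
grasp_force: 108.1
```

```bash
python3 bones.py
python3 - <<'E'
from h import *
from cell import viewer
im=[]
for n,(r0,c0) in (("scene",(130,270)),("side",(190,140))):
    c=viewer.read_camera(n);im.append(cv2.resize(c['pixels'][r0:r0+75,c0:c0+97],None,fx=4,fy=4,interpolation=2))
cv2.imwrite("pics/sw3.png",np.hstack(im))
E
python3 go.py 10 5 "T 122 0 60 -20/T 90 0 130 -20"
```

```text
side 374 x hist [23 34 51 23 19 16 69 27 32 27  3  0  0] lip [ 1.259e+02 -1.000e-01  4.090e+01]
scene 175 x hist [10 12 12 10 11 17 22 25 13 15 19  0  0] lip [ 1.259e+02 -1.000e-01  4.090e+01]
15.125 lip tray [127.6  -0.2  42.6] ypr [ -5.4 -17.    0. ] F [-0.2 -0.1 -3.3]
-- 0: 0, -0.15, 0, 0.04, 0, -0.18, 1, 0, -0.15, -0.01, 0.04, 0, -0.17, 1, 0, 0, 0, -0.03, 0, -0.32, 1, 0, 0, 0, -0.03, 0, -0.32, 1, 0, 0, 0, -0.03, 0, -0.32, 1, 0, 0, 0, -0.03, 0, -0.32, 1, 0, 0, 0, -0.03, 0, -0.32, 1, 0, 0, 0, -0.03, 0, -0.32, 1
-- 1: 0, 0, 0, -0.04, 0, -0.32, 1, 0, 0, 0, -0.03, 0, -0.32, 1
10 rows end [0.5026 0.199  0.1499]
```

View pics/sw3.png

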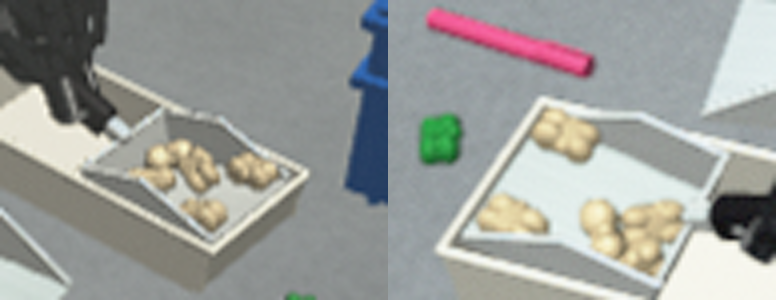

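All five bones are in the bowl: two near the lip, right panel (565,133) and (512,215), and three at the back (630,230). Lifting, then carrying with the tilt kept.

Call:
send_rows(moves=[0,-0.15,0,0.04,0,-0.18,1,0,-0.15,0,0.04,0,-0.17,1,0,0,0,-0.03,0,-0.32,1,0,0,0,-0.03,0,-0.32,1,0,0,0,-0.03,0,-0.32,1,0,0,0,-0.03,0,-0.32,1,0,0,0,-0.03,0,-0.32,1,0,0,0,-0.03,0,-0.32,1])

```text
clock: 16.12
position: [0.5096, 0.1983, 0.1323]
eef_rot: [-3.141, 0.523, 3.047]
wrist_force: [0.3, 1.2, -3.2]
grip_width: 0.0188
grasp_force: 108.2
```

Call:
send_rows(moves=[0,0,0,-0.04,0,-0.32,1,0,0,0,-0.03,0,-0.32,1,0,0,0,0,0,-0.4,1,0,0,0,0,0,-0.4,1,0,0,0,0,0,0,1])

```text
clock: 16.75
position: [0.4905, 0.2004, 0.1716]
eef_rot: [3.141, 0.525, 3.047]
wrist_force: [0.4, -0.4, -2.9]
grip_width: 0.0186
grasp_force: 108.4
```

```bash
python3 log.py; python3 fit.py|tail -4
python3 - <<'E'
from h import *
s,p,r=st();o,Rs=scoop(p,r);print(o,Rs.as_euler('ZYX',degrees=True),s['wrist_force'])
E
for y in -90 -105 -120; do echo yaw $y; python3 go.py 20 6 "P 10 0 85 -15 $y/P 20 0 20 30 $y/P 20 0 20 60 $y/P 20 0 25 68 $y" | grep -E "UNR|rows end|lip"; done
```

```text
(np.float64(0.06622388174099376), 1, 1, 0, [np.float64(0.06622388174099376), np.float64(0.029191689918845385), np.float64(4.1120597731366797e-14), np.float64(4.1120597731366797e-14), np.float64(3.336246410146475e-14), np.float64(2.064778552691083e-14), np.float64(3.1991347750619934e-14), np.float64(1.8855815494798703e-14)])
[ 0.1797  0.0633  0.2578  0.4997  0.1081  0.1327 -0.006   0.2882] [3.  1.  3.  2.2 0.8 0.3 0.3 0.6 1.  0.3 0.6 1.  6.5 9.1 6.1 0.1 2.5 2.4
 5.9 6.4 7.3 5.  2.8 2.6]
[0.61028552 0.18911754 0.13243999] [ -5.36690541 -20.10810848   0.02928553] [ 0.42189919 -0.37329324 -2.91688947]
yaw -90
16.75 lip tray [ 77.9   0.3 152.2] ypr [ -5.4 -20.1   0. ] F [ 0.4 -0.4 -2.9]
UNREACH 1.7925061457661307 4.572455949085484 [-0.8   0.68  0.61  2.11  0.59  0.61]
UNREACH 4.297449014707524 11.610819452269832 [-0.85  0.66  0.56  2.11  0.66  0.57]
31 rows end [ 0.6213 -0.2429  0.2629]
yaw -105
16.75 lip tray [ 77.9   0.3 152.2] ypr [ -5.4 -20.1   0. ] F [ 0.4 -0.4 -2.9]
UNREACH 0.6882774759017576 2.0443478537886737 [-0.9   0.56  0.38  2.11  0.76  0.65]
33 rows end [ 0.6126 -0.242   0.2629]
yaw -120
16.75 lip tray [ 77.9   0.3 152.2] ypr [ -5.4 -20.1   0. ] F [ 0.4 -0.4 -2.9]
35 rows end [ 0.6046 -0.2385  0.263 ]
```

```bash
cat > carry.py <<'E'
from h import *
from kin import ik
s,p,r=st();o,Rs=scoop(p,r)
o1=PAN+scoopR(-115).apply([.010,0,0]);Re=scoopR(-115,-20);o1=lipat(o1,Re);o1[2]=.180
W=[];q=s['qpos'];n=24
for i in range(1,n+1):
    f=(1-np.cos(np.pi*i/n))/2;fz=min(1,i/8)
    oo=o+(o1-o)*f;oo[2]=o[2]+(.18-o[2])*fz
    w=tcp(oo,scoopR(-5.4-109.6*f,-20));W.append(w)
    q2,a,b=ik(*w,q)
    if a>1 or b>1 or abs(q2-q).max()>.25: print(i,a,b,q2.round(2),abs(q2-q).max().round(2))
    q=q2
plan(p,r,W,maxs=.06,maxa=12,clo=1)
E
python3 carry.py
```

```text
-- 0: 0.03, 0.01, 0.04, -0.11, -0.01, -0.17, 1, 0.07, 0, 0.12, -0.13, -0.06, -0.16, 1, 0.11, 0, 0.2, -0.15, -0.08, -0.14, 1, 0.16, 0, 0.28, -0.17, -0.12, -0.13, 1, 0.2, 0, 0.34, -0.22, -0.13, -0.1, 1, 0.24, 0, 0.41, -0.28, -0.16, -0.07, 1, 0.27, 0, 0.47, -0.34, -0.15, -0.03, 1, 0.29, 0, 0.52, -0.41, -0.14, 0.01, 1
-- 1: 0.33, 0, 0.55, -0.4, -0.11, 0.22, 1, 0.34, 0, 0.59, -0.47, -0.06, 0.28, 1, 0.35, 0, 0.61, -0.54, 0.01, 0.31, 1, 0.35, 0, 0.62, -0.6, 0.08, 0.35, 1, 0.36, 0, 0.62, -0.64, 0.17, 0.37, 1, 0.35, 0, 0.61, -0.66, 0.25, 0.38, 1, 0.34, 0, 0.58, -0.66, 0.34, 0.38, 1, 0.32, 0, 0.56, -0.63, 0.39, 0.36, 1
-- 2: 0.3, 0, 0.52, -0.58, 0.45, 0.34, 1, 0.27, 0, 0.46, -0.52, 0.46, 0.3, 1, 0.24, 0, 0.41, -0.45, 0.45, 0.26, 1, 0.2, 0, 0.35, -0.37, 0.42, 0.21, 1, 0.16, 0, 0.27, -0.28, 0.35, 0.16, 1, 0.11, 0, 0.2, -0.2, 0.27, 0.12, 1, 0.07, 0, 0.12, -0.12, 0.17, 0.07, 1, 0.02, 0, 0.04, -0.04, 0.06, 0.02, 1
24 rows end [ 0.6908 -0.0607  0.2194]
```

Call:
send_rows(moves=[0.03,0.01,0.04,-0.11,-0.01,-0.17,1,0.07,0,0.12,-0.13,-0.06,-0.16,1,0.11,0,0.2,-0.15,-0.08,-0.14,1,0.16,0,0.28,-0.17,-0.12,-0.13,1,0.2,0,0.34,-0.22,-0.13,-0.1,1,0.24,0,0.41,-0.28,-0.16,-0.07,1,0.27,0,0.47,-0.34,-0.15,-0.03,1,0.29,0,0.52,-0.41,-0.14,0.01,1])

```text
clock: 17.75
position: [0.5168, 0.1643, 0.2181]
eef_rot: [-3.141, 0.522, 2.564]
wrist_force: [0.1, -0.6, -2.2]
grip_width: 0.0186
grasp_force: 108.3
```

Call:
send_rows(moves=[0.33,0,0.55,-0.4,-0.11,0.22,1,0.34,0,0.59,-0.47,-0.06,0.28,1,0.35,0,0.61,-0.54,0.01,0.31,1,0.35,0,0.62,-0.6,0.08,0.35,1,0.36,0,0.62,-0.64,0.17,0.37,1,0.35,0,0.61,-0.66,0.25,0.38,1,0.34,0,0.58,-0.66,0.34,0.38,1,0.32,0,0.56,-0.63,0.39,0.36,1])

```text
clock: 18.75
position: [0.6284, 0.0395, 0.2174]
eef_rot: [-3.141, 0.524, 1.608]
wrist_force: [-0.2, 0.2, -1.9]
grip_width: 0.0189
grasp_force: 108.3
```

Call:
send_rows(moves=[0.3,0,0.52,-0.58,0.45,0.34,1,0.27,0,0.46,-0.52,0.46,0.3,1,0.24,0,0.41,-0.45,0.45,0.26,1,0.2,0,0.35,-0.37,0.42,0.21,1,0.16,0,0.27,-0.28,0.35,0.16,1,0.11,0,0.2,-0.2,0.27,0.12,1,0.07,0,0.12,-0.12,0.17,0.07,1,0.02,0,0.04,-0.04,0.06,0.02,1])

```text
clock: 19.75
position: [0.691, -0.0613, 0.2171]
eef_rot: [-3.14, 0.525, 1.135]
wrist_force: [-0.0, 1.0, -3.3]
grip_width: 0.0186
grasp_force: 108.3
```

```bash
python3 log.py
python3 - <<'E'
from h import *
s,p,r=st();o,Rs=scoop(p,r);L=o+Rs.apply([.0575,0,0]);print(s['clock'],'lip-pan',((L-PAN)*1000).round(1),Rs.as_euler('ZYX',degrees=True).round(1),s['wrist_force'].round(2),s['qpos'].round(2))
E
python3 go.py 15 6 "P 20 0 85 -10 -115/P 25 0 30 0 -115"
python3 go.py 15 6 "P 25 0 17 10 -115/P 27 0 14 30 -115/P 25 0 16 50 -115/P 22 0 18 65 -115" | head -6
```

```text
19.75 lip-pan [ -4.1  -9.8 134.7] [-1.15e+02 -2.01e+01 -1.00e-01] [-0.02  0.99 -3.29] [-0.09  0.7   0.7   1.76 -0.49  1.97]
19.75 lip tray [  68.5 -405.6  197.7] ypr [-1.15e+02 -2.01e+01 -1.00e-01] F [-0.   1.  -3.3]
-- 0: 0, 0.5, 0, -0.06, -0.01, 0.41, 1, -0.01, 0.51, 0, -0.1, 0, 0.4, 1, 0, 0.33, 0, -0.07, 0, 0.34, 1, 0, 0.34, 0, -0.08, 0, 0.33, 1, 0, 0.33, 0, -0.11, 0, 0.33, 1
5 rows end [ 0.6773 -0.0898  0.1712]
19.75 lip tray [  68.5 -405.6  197.7] ypr [-1.15e+02 -2.01e+01 -1.00e-01] F [-0.   1.  -3.3]
-- 0: 0, 0.5, 0, -0.14, 0, 0.29, 1, 0, 0.5, 0, -0.16, 0, 0.28, 1, 0, 0.5, 0, -0.19, -0.01, 0.26, 1, 0, 0.51, 0, -0.2, 0, 0.25, 1, 0, 0.5, 0, -0.23, 0, 0.22, 1, -0.01, 0.5, 0, -0.25, 0, 0.21, 1, 0, 0.4, 0, -0.31, 0, -0.26, 1, 0, 0.4, 0, -0.29, 0, -0.28, 1
-- 1: 0, 0.4, 0, -0.26, 0, -0.3, 1, 0, 0.4, 0, -0.25, 0, -0.32, 1, 0.01, 0.4, 0, -0.22, 0, -0.34, 1, 0, 0.5, 0, -0.35, 0, -0.36, 1, 0, 0.5, 0, -0.31, 0, -0.39, 1, 0, 0.5, 0, -0.28, 0, -0.41, 1, 0, 0.5, 0, -0.25, 0, -0.44, 1, 0, 0.5, 0, -0.31, 0, -0.36, 1
-- 2: 0, 0.5, 0, -0.28, 0, -0.39, 1, 0, 0.5, 0, -0.24, 0, -0.41, 1
18 rows end [ 0.6103 -0.2334  0.2565]
```

```bash
python3 go.py 18 6 "P 5 0 70 0 -115/P 5 0 42 10 -115"; echo
cat > seq.py <<'E'
import sys
E
python3 - <<'E'
from h import *
import go
W=[go.wp(t) for t in "P 5 0 70 0 -115/P 5 0 42 10 -115/P 5 0 26 20 -115/P 5 0 20 28 -115/P 5 0 20 40 -115/P 3 0 24 52 -115/P 0 0 30 65 -115".split('/')]
s,p,r=st()
plan(p,r,W[:2],clo=1,maxs=.018,maxa=6)
plan(p,r,W[:4],clo=1,maxs=.018,maxa=4)
E
```

```text
19.75 lip tray [  68.5 -405.6  197.7] ypr [-1.15e+02 -2.01e+01 -1.00e-01] F [-0.   1.  -3.3]
-- 0: 0, 0.5, 0, -0.06, 0, 0.09, 1, 0, 0.5, 0, -0.07, -0.01, 0.09, 1, 0, 0.51, 0, -0.07, 0, 0.08, 1, -0.01, 0.5, 0, -0.08, 0, 0.07, 1, 0, 0.5, 0, -0.26, 0, 0.08, 1, 0, 0.5, 0, -0.26, 0, 0.05, 1
6 rows end [ 0.679  -0.0862  0.2093]

-- 0: 0, 0.5, 0, -0.06, 0, 0.09, 1, 0, 0.5, 0, -0.07, -0.01, 0.09, 1, 0, 0.51, 0, -0.07, 0, 0.08, 1, -0.01, 0.5, 0, -0.08, 0, 0.07, 1, 0, 0.5, 0, -0.26, 0, 0.08, 1, 0, 0.5, 0, -0.26, 0, 0.05, 1
6 rows end [ 0.679  -0.0862  0.2093]
-- 0: 0, 0.33, 0, -0.04, 0, 0.06, 1, 0, 0.34, 0, -0.04, 0, 0.06, 1, 0, 0.33, 0, -0.05, -0.01, 0.06, 1, 0, 0.34, 0, -0.05, 0, 0.05, 1, 0, 0.33, 0, -0.05, 0, 0.05, 1, -0.01, 0.34, 0, -0.06, 0, 0.05, 1, 0, 0.33, 0, -0.17, 0, 0.05, 1, 0, 0.34, 0, -0.17, 0, 0.04, 1
-- 1: 0, 0.33, 0, -0.18, 0, 0.03, 1, 0, 0.33, 0, -0.22, 0, -0.08, 1, 0, 0.34, 0, -0.22, 0, -0.09, 1, 0.01, 0.33, 0, -0.22, 0, -0.1, 1, 0, 0.4, 0, -0.28, 0, -0.21, 1, 0, 0.4, 0, -0.26, 0, -0.23, 1
14 rows end [ 0.6625 -0.1215  0.2257]
```

Call:
send_rows(moves=[0,0.5,0,-0.06,0,0.09,1,0,0.5,0,-0.07,0,0.09,1,0,0.5,0,-0.07,0,0.08,1,0,0.5,0,-0.08,0,0.07,1,0,0.5,0,-0.26,0,0.08,1,0,0.5,0,-0.26,0,0.05,1,0,0,0,0,0,0,1])

```text
clock: 20.62
position: [0.6783, -0.0872, 0.2103]
eef_rot: [-3.141, 0.002, 1.133]
wrist_force: [-0.1, -0.2, -3.8]
grip_width: 0.0186
grasp_force: 108.2
```

```bash
python3 - <<'E'
from h import *
s,p,r=st();o,Rs=scoop(p,r);L=o+Rs.apply([.0575,0,0]);print(s['clock'],'lip-pan',((L-PAN)*1000).round(1),Rs.as_euler('ZYX',degrees=True).round(1),s['wrist_force'].round(2))
E
python3 go.py 15 4 "P 5 0 26 20 -115/P 5 0 20 28 -115/P 5 0 20 40 -115/P 3 0 24 52 -115/P 0 0 30 64 -115"
```

```text
20.625 lip-pan [-3.  -5.8 43.5] [-115.1    9.9   -0. ] [-0.12 -0.18 -3.79]
20.625 lip tray [  69.2 -401.5  106.5] ypr [-115.1    9.9   -0. ] F [-0.1 -0.2 -3.8]
-- 0: 0, 0.34, 0, -0.21, 0, -0.06, 1, 0, 0.34, -0.01, -0.21, 0, -0.08, 1, 0, 0.33, 0, -0.2, 0, -0.09, 1, 0, 0.27, 0, -0.19, 0, -0.14, 1, 0, 0.27, 0, -0.18, 0, -0.15, 1, 0, 0.26, 0, -0.17, 0, -0.16, 1, 0, 0.3, 0, -0.21, 0, -0.22, 1, 0, 0.3, 0, -0.19, 0, -0.24, 1
-- 1: 0, 0.3, 0, -0.18, 0, -0.25, 1, 0, 0.3, 0, -0.17, 0, -0.25, 1, 0, 0.3, 0, -0.18, 0, -0.25, 1, 0, 0.3, 0, -0.16, 0, -0.25, 1, 0, 0.3, 0, -0.15, 0, -0.26, 1, 0, 0.3, 0, -0.13, 0, -0.27, 1, 0, 0.3, 0, -0.16, 0, -0.25, 1, 0, 0.3, 0, -0.14, 0, -0.25, 1
-- 2: 0, 0.3, 0, -0.13, 0, -0.26, 1, 0, 0.3, 0, -0.11, 0, -0.27, 1
18 rows end [ 0.6208 -0.2107  0.2684]
```

Call:
send_rows(moves=[0,0.34,0,-0.21,0,-0.06,1,0,0.34,0,-0.21,0,-0.08,1,0,0.33,0,-0.2,0,-0.09,1,0,0.27,0,-0.19,0,-0.14,1,0,0.27,0,-0.18,0,-0.15,1,0,0.26,0,-0.17,0,-0.16,1,0,0.3,0,-0.21,0,-0.22,1,0,0.3,0,-0.19,0,-0.24,1])

```text
clock: 21.62
position: [0.6563, -0.134, 0.2345]
eef_rot: [-3.139, -0.418, 1.135]
wrist_force: [-0.1, 0.3, -1.5]
grip_width: 0.0185
grasp_force: 108.4
```

Run:
```python
from h import *
s,p,r=st();o,Rs=scoop(p,r);L=o+Rs.apply([.0575,0,0]);print(s['clock'],'lip-pan',((L-PAN)*1000).round(1),Rs.as_euler('ZYX',degrees=True).round(1),s['wrist_force'].round(2))
from cell import viewer
im=[]
for n,(r0,c0) in (("scene",(190,170)),("side",(90,190))):
    c=viewer.read_camera(n);im.append(cv2.resize(c['pixels'][r0:r0+97,c0:c0+130],None,fx=3,fy=3,interpolation=2))
cv2.imwrite("pics/tip1.png",np.hstack(im))
```

```text
21.625 lip-pan [-1.8 -3.1 19. ] [-1.149e+02  3.390e+01 -1.000e-01] [-0.14  0.25 -1.54]
```

View pics/tip1.png

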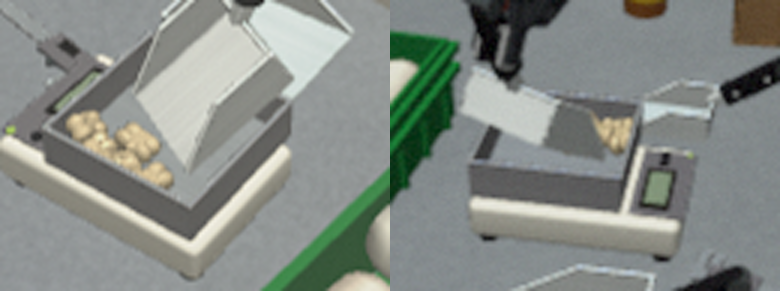

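Picture: all five bones lie in the pan, left panel (115,148), and the bowl is empty, with the wrist force back to −1.5 N. Now I'll return the scoop.

```bash
cat > ret.py <<'E'
from h import *
from kin import ik
s,p,r=st();o,Rs=scoop(p,r);ypr=Rs.as_euler('ZYX',degrees=True)
W=[tcp(o+[0,0,.018*i],Rs) for i in range(1,6)]
oa=o+[0,0,.09];ob=np.array([.60,.19,.17]);oc=PS0+[0,0,.15];q=s['qpos']
def seg(oa,ob,a,b,n):
    for i in range(1,n+1):
        f=(1-np.cos(np.pi*i/n))/2;W.append(tcp(oa+(ob-oa)*f,scoopR(*(np.array(a)+(np.array(b)-a)*f))))
seg(oa,ob,ypr,[-7,0,0],22);seg(ob,oc,[-7,0,0],[-7,0,0],14);seg(oc,PS0+[0,0,.012],[-7,0,0],[-7,0,0],8)
for i,w in enumerate(W):
    q2,a,b=ik(*w,q)
    if a>1 or b>1 or abs(q2-q).max()>.25: print(i,a,b,q2.round(2),abs(q2-q).max().round(2))
    q=q2
plan(p,r,W,maxs=.06,maxa=12,clo=1)
E
python3 ret.py
```

```text
-- 0: 0, 0, 0, 0.24, 0, -0.55, 1, 0, 0, 0, 0.25, 0, -0.55, 1, 0, 0, 0, 0.24, 0, -0.55, 1, 0, 0, 0, 0.24, -0.01, -0.54, 1, 0, 0, 0, 0.25, 0, -0.55, 1, 0.02, -0.02, -0.05, 0.05, -0.04, 0.03, 1, 0.07, -0.05, -0.15, 0.17, -0.13, 0.11, 1, 0.1, -0.08, -0.25, 0.27, -0.22, 0.17, 1
-- 1: 0.14, -0.12, -0.34, 0.39, -0.28, 0.23, 1, 0.16, -0.15, -0.43, 0.5, -0.32, 0.29, 1, 0.18, -0.17, -0.52, 0.61, -0.35, 0.34, 1, 0.18, -0.19, -0.59, 0.72, -0.35, 0.36, 1, 0.17, -0.22, -0.65, 0.8, -0.32, 0.38, 1, 0.16, -0.22, -0.71, 0.88, -0.26, 0.38, 1, 0.14, -0.24, -0.74, 0.91, -0.19, 0.36, 1, 0.11, -0.24, -0.76, 0.91, -0.1, 0.34, 1
-- 2: 0.08, -0.25, -0.76, 0.89, -0.01, 0.29, 1, 0.04, -0.23, -0.75, 0.82, 0.08, 0.25, 1, 0.01, -0.23, -0.72, 0.73, 0.14, 0.22, 1, -0.01, -0.21, -0.68, 0.63, 0.19, 0.17, 1, -0.04, -0.2, -0.62, 0.52, 0.22, 0.15, 1, -0.05, -0.17, -0.54, 0.4, 0.22, 0.12, 1, -0.05, -0.14, -0.46, 0.3, 0.21, 0.09, 1, -0.05, -0.12, -0.36, 0.22, 0.17, 0.08, 1
-- 3: -0.04, -0.08, -0.27, 0.14, 0.13, 0.06, 1, -0.03, -0.05, -0.16, 0.08, 0.08, 0.03, 1, -0.01, -0.02, -0.06, 0.02, 0.03, 0.01, 1, 0, 0, 0, 0.03, 0.09, 0.01, 1, 0, 0, 0, 0.09, 0.26, 0.01, 1, 0, 0, 0, 0.15, 0.41, 0.01, 1, 0, 0, 0, 0.2, 0.56, 0.02, 1, 0, 0, 0, 0.24, 0.66, 0.02, 1
-- 4: 0, 0, 0, 0.26, 0.74, 0.03, 1, 0, 0, 0, 0.28, 0.78, 0.02, 1, 0, 0, 0, 0.28, 0.78, 0.03, 1, 0, 0, 0, 0.27, 0.74, 0.02, 1, 0, 0, 0, 0.23, 0.66, 0.03, 1, 0, 0, 0, 0.2, 0.55, 0.01, 1, 0, 0, 0, 0.15, 0.42, 0.02, 1, 0, 0, 0, 0.09, 0.26, 0.01, 1
-- 5: 0, 0, 0, 0.03, 0.09, 0, 1, 0, 0, 0, 0.04, 0, 0.17, 1, 0, 0, 0, 0.08, 0, 0.49, 1, 0, 0, 0, 0.13, 0, 0.74, 1, 0, 0, 0, 0.15, 0, 0.87, 1, 0, 0, 0, 0.16, 0, 0.86, 1, 0, 0, 0, 0.12, 0, 0.74, 1, 0, 0, 0, 0.09, 0, 0.49, 1
-- 6: 0, 0, 0, 0.03, 0, 0.17, 1
49 rows end [0.4545 0.4194 0.0902]
```

Call:
send_rows(moves=[0,0,0,0.24,0,-0.55,1,0,0,0,0.25,0,-0.55,1,0,0,0,0.24,0,-0.55,1,0,0,0,0.24,-0.01,-0.54,1,0,0,0,0.25,0,-0.55,1,0.02,-0.02,-0.05,0.05,-0.04,0.03,1,0.07,-0.05,-0.15,0.17,-0.13,0.11,1,0.1,-0.08,-0.25,0.27,-0.22,0.17,1])

```text
clock: 22.72
position: [0.6519, -0.1135, 0.3207]
eef_rot: [-3.139, -0.392, 1.222]
wrist_force: [0.4, 0.1, -1.9]
grip_width: 0.0186
grasp_force: 108.6
```

Call:
send_rows(moves=[0.14,-0.12,-0.34,0.39,-0.28,0.23,1,0.16,-0.15,-0.43,0.5,-0.32,0.29,1,0.18,-0.17,-0.52,0.61,-0.35,0.34,1,0.18,-0.19,-0.59,0.72,-0.35,0.36,1,0.17,-0.22,-0.65,0.8,-0.32,0.38,1,0.16,-0.22,-0.71,0.88,-0.26,0.38,1,0.14,-0.24,-0.74,0.91,-0.19,0.36,1,0.11,-0.24,-0.76,0.91,-0.1,0.34,1])

```text
clock: 23.72
position: [0.5837, 0.0755, 0.2903]
eef_rot: [-3.141, -0.121, 2.085]
wrist_force: [0.7, -0.2, -1.9]
grip_width: 0.0186
grasp_force: 108.7
```

Call:
send_rows(moves=[0.08,-0.25,-0.76,0.89,-0.01,0.29,1,0.04,-0.23,-0.75,0.82,0.08,0.25,1,0.01,-0.23,-0.72,0.73,0.14,0.22,1,-0.01,-0.21,-0.68,0.63,0.19,0.17,1,-0.04,-0.2,-0.62,0.52,0.22,0.15,1,-0.05,-0.17,-0.54,0.4,0.22,0.12,1,-0.05,-0.14,-0.46,0.3,0.21,0.09,1,-0.05,-0.12,-0.36,0.22,0.17,0.08,1])

```text
clock: 24.72
position: [0.5051, 0.1957, 0.2523]
eef_rot: [3.141, 0.149, 2.94]
wrist_force: [-0.3, -1.0, -1.3]
grip_width: 0.0187
grasp_force: 108.6
```

Call:
send_rows(moves=[-0.04,-0.08,-0.27,0.14,0.13,0.06,1,-0.03,-0.05,-0.16,0.08,0.08,0.03,1,-0.01,-0.02,-0.06,0.02,0.03,0.01,1,0,0,0,0.03,0.09,0.01,1,0,0,0,0.09,0.26,0.01,1,0,0,0,0.15,0.41,0.01,1,0,0,0,0.2,0.56,0.02,1,0,0,0,0.24,0.66,0.02,1])

```text
clock: 25.72
position: [0.4875, 0.2656, 0.2427]
eef_rot: [3.14, 0.175, 3.02]
wrist_force: [-0.3, -0.3, -2.7]
grip_width: 0.0189
grasp_force: 108.5
```

Call:
send_rows(moves=[0,0,0,0.26,0.74,0.03,1,0,0,0,0.28,0.78,0.02,1,0,0,0,0.28,0.78,0.03,1,0,0,0,0.27,0.74,0.02,1,0,0,0,0.23,0.66,0.03,1,0,0,0,0.2,0.55,0.01,1,0,0,0,0.15,0.42,0.02,1,0,0,0,0.09,0.26,0.01,1])

```text
clock: 26.72
position: [0.4549, 0.4179, 0.2287]
eef_rot: [3.14, 0.175, 3.02]
wrist_force: [0.1, -0.4, -2.2]
grip_width: 0.0186
grasp_force: 108.5
```

Run:
```python
from h import *
s,p,r=st();o,Rs=scoop(p,r);print(s['clock'],o,Rs.as_euler('ZYX',degrees=True).round(1),s['wrist_force'].round(2))
plan(p,r,[tcp(PS0+[0,0,.15],RS0),tcp(PS0+[0,0,.012],RS0)],maxs=.02,clo=1)
```

```text
26.725 [0.55376404 0.40592504 0.15062788] [-6.9 -0.   0.1] [ 0.09 -0.38 -2.16]
-- 0: 0.01, 0, 0.01, 0.02, 0.05, 0.01, 1, 0, 0, 0, 0.11, 0, 0.65, 1, 0, 0, 0, 0.12, 0, 0.65, 1, 0, 0, 0, 0.11, 0, 0.64, 1, 0, 0, 0, 0.12, 0, 0.65, 1, 0, 0, 0, 0.11, 0, 0.65, 1, 0, 0, 0, 0.12, 0, 0.65, 1, 0, 0, 0, 0.11, 0, 0.64, 1
8 rows end [0.4546 0.4194 0.0903]
```

Call:
send_rows(moves=[0,0,0,0.11,0,0.65,1,0,0,0,0.12,0,0.65,1,0,0,0,0.11,0,0.64,1,0,0,0,0.12,0,0.65,1,0,0,0,0.11,0,0.65,1,0,0,0,0.12,0,0.65,1,0,0,0,0.11,0,0.64,1,0,0,0,0,0,0,1])

```text
clock: 27.72
position: [0.454, 0.4166, 0.0885]
eef_rot: [-3.141, 0.173, 3.02]
wrist_force: [0.4, -0.8, -1.4]
grip_width: 0.0187
grasp_force: 108.4
```

Run:
```python
from h import *
s,p,r=st();o,Rs=scoop(p,r);print(s['clock'],o,Rs.as_euler('ZYX',degrees=True).round(1),s['wrist_force'].round(2))
plan(p,r,[tcp([o[0],o[1],.0015],RS0)],maxs=.003,clo=1)
```

```text
27.725 [0.55269059 0.40452023 0.01019903] [-6.9  0.1 -0. ] [ 0.45 -0.81 -1.38]
-- 0: 0, 0, 0, 0.02, 0, 0.1, 1, 0, -0.01, 0.01, 0.02, 0, 0.09, 1, 0, 0, 0, 0.02, 0, 0.1, 1
3 rows end [0.4538 0.4167 0.0796]
```

Call:
send_rows(moves=[0,0,0,0.02,0,0.1,1,0,0,0,0.02,0,0.1,1,0,0,0,0.02,0,0.1,1,0,0,0,0,0,0,1,0,0,0,0,0,0,1])

```text
clock: 28.35
position: [0.455, 0.4175, 0.0818]
eef_rot: [3.14, 0.175, 3.02]
wrist_force: [-0.2, 0.0, -1.8]
grip_width: 0.0188
grasp_force: 108.4
```

Call:
send_rows(moves=[0,0,0,0,0,0,0.4,0,0,0,0,0,0,-0.3,0,0,0,0,0,0,-1,0,0,0,0,0,0,-1,0,0,0,0,0,0,-1,0,0,0,0,0,0,-1])

```text
clock: 29.1
position: [0.4549, 0.4174, 0.0817]
eef_rot: [3.14, 0.175, 3.02]
wrist_force: [0.1, -0.6, -0.4]
grip_width: 0.0851
grasp_force: 0.0
```

Call:
send_rows(moves=[0,0,0,0,0,-0.3,-1,0,0,0,0,0,-0.6,-1,0,0,0,0,0,-0.9,-1,0,0,0,0,0,-0.9,-1,0,0,0,0,0,-0.9,-1,0,0,0,0,0,-0.5,-1,0,0,0,0,0,0,-1,0,0,0,0,0,0,-1])

```text
clock: 30.1
position: [0.4334, 0.4196, 0.2018]
eef_rot: [3.141, 0.174, 3.02]
wrist_force: [0.7, 0.2, -0.6]
grip_width: 0.0859
grasp_force: 0.0
```

Run:
```python
from h import *
from cell import viewer
s,p,r=st();print(s['clock'],p,s['wrist_force'].round(1))
c=viewer.read_camera("scene");cv2.imwrite("pics/fin.png",cv2.resize(c['pixels'],(800,600),interpolation=2))
c=viewer.read_camera("side");P,C=cloud(c);P[:,2]-=.0009
Q=RS0.inv().apply(P-[.5527,.4045,0])*1000
f=Q[(abs(Q[:,0]-5)<40)&(abs(Q[:,1])<38)&(abs(Q[:,2])<15)];print(np.linalg.lstsq(np.c_[f[:,:2],np.ones(len(f))],f[:,2],rcond=None)[0].round(3))
```

```text
30.1 [0.43338578 0.4195833  0.20175941] [ 0.7  0.2 -0.6]
[ 2.000e-03 -0.000e+00  2.009e+00]
```

View pics/fin.png

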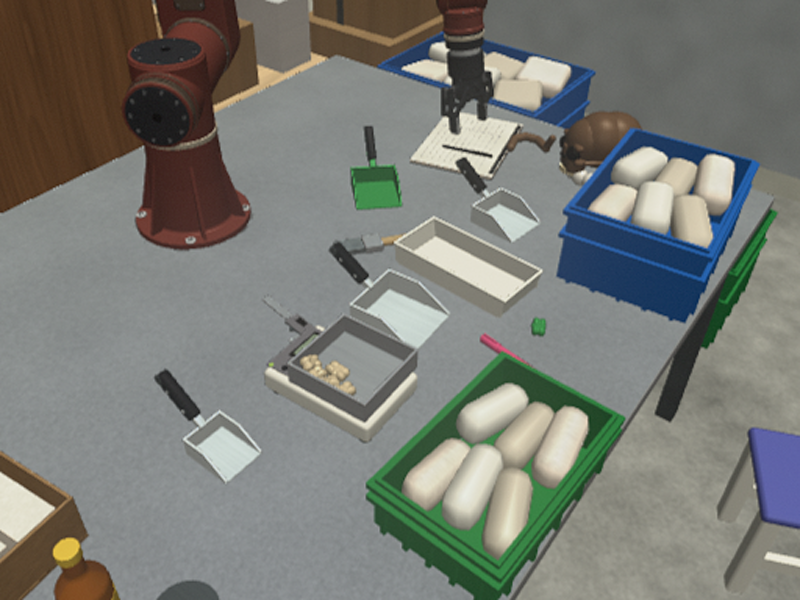

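The final picture shows the tray empty at (468,265) and the bones in the pan at (330,375). The mid scoop is flat on the table at (505,212), released, and everything else is where it was.

```bash
python3 -c "
from cell import sign_off
print(sign_off())"
```

```text
the job is handed in; nothing more can be done
None
```

I scooped all five knucklebones from the tray with scoop_mid in one trip and tipped them into the balance pan from about 20 mm above its floor, then laid the scoop back flat, let go of it, and handed the job in at about 30 s.

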